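Pack and clamp a printed frame for bonding

TASK

Set the loose printed segment into the bonding fixture, in line behind the segment that is already there against the end stop. Then stand plywood packers from the rack one behind the other in the gap between it and the push clamp, until the clamp's short stroke can bite on them. Push the clamp handle forward until you feel the whole row go tight, and finish while still holding the handle pushed so the row stays squeezed; leave unneeded packers in the rack and the other things on the bench alone.

Things in the scene. Friction and masses are not known exactly. Their poses are not given: they have to be found in the camera images.
- fixture: Bonding fixture fixed on the bench: aluminium bed plate 100 mm (its x) by 310 mm (its y) by 12 mm thick, origin at the centre of its underside, z up. The row of pieces runs along its y axis on the centre line x = 0: end stop at the +y end, push clamp at the -y end pushing towards +y. Two rails 6 mm high stand on it at x = +/-33 mm (60 mm clear between them), from y = -54 to +151 mm.
- stop: Dark steel end stop fixed on the bed, 56 mm wide, 46 mm high; it is set at a different place along the fixture each time. Origin at bed level (12 mm above the bench) on the centre of its working face; its axes are parallel to the fixture's, the face looks towards -y. The pieces stand on its -y side.
- plunger: Plunger of the push clamp: rubber-faced disc of 24 mm diameter; origin at the centre of its face, 23 mm above the bed. Slides along the fixture's y; fully back its face is at fixture y = -35 mm, and it can advance only 28 mm towards the stop. The steel clamp body behind it is 30 mm wide (56 mm at its foot), up to 58 mm above the bed, between fixture y = -65 and -131 mm.
- clamp_handle: Clamp lever, pivot at its origin (fixture y -105 mm, 57 mm above the bench), turning about fixture x. Bar, black grip 18 mm in diameter, 101 mm long from the pivot. At rest it leans 0.5 rad back from upright (towards -y); pushed towards +y it swings up to 0.85 rad and drives the plunger 33 mm per rad. A light spring (1 to 2 N at the grip) takes it back. 8 N at 65 mm squeezes with about 13 N.
- handle_grip (a point): Middle of the handle's black grip, 70 mm from the pivot along the handle.
- seg_a_mid (a point): Centre of the printed segment already in the fixture against the end stop: cream open hexagonal-cell frame, 50 mm (x) by 46 mm (y, along the row) by 46 mm high, about 60 g.
- seg_b_mid (a point): Centre of the loose printed segment standing on the bench, same as the other one: 50 mm (x) by 46 mm (y) by 46 mm high, centre 23 mm above what it stands on. Turned a little. Outer walls are solid and can be gripped across the 50 mm.
- packer1_mid (a point): Centre of plywood packer 1 of four alike: 50 mm wide (x), 16 mm thick (y), 46 mm high, about 30 g, centre 23 mm above what it stands on. They stand on edge side by side in the rack, 33 mm apart.
- packer2_mid (a point): Centre of plywood packer 2 of four alike: 50 mm wide (x), 16 mm thick (y), 46 mm high, about 30 g, centre 23 mm above what it stands on. They stand on edge side by side in the rack, 33 mm apart.
- packer3_mid (a point): Centre of plywood packer 3 of four alike: 50 mm wide (x), 16 mm thick (y), 46 mm high, about 30 g, centre 23 mm above what it stands on. They stand on edge side by side in the rack, 33 mm apart.
- packer4_mid (a point): Centre of plywood packer 4 of four alike: 50 mm wide (x), 16 mm thick (y), 46 mm high, about 30 g, centre 23 mm above what it stands on. They stand on edge side by side in the rack, 33 mm apart.
- rack: Wooden rack fixed on the bench, 64 mm (x) by 146 mm (y), origin at the centre of its underside; the packers stand on its floor 10 mm above the bench between ribs 6 mm higher, which are 44 mm long (x), shorter than the packers are wide.
- adhesive: Bystander: white adhesive bottle, 42 mm in diameter, 105 mm high, origin at the centre of its underside.
- screwdriver: Bystander: black-handled screwdriver lying on the bench, about 190 mm long.
- cover: Bystander: round cream printed cover lying flat, 140 mm in diameter, 9 mm thick, origin at the centre of its underside.

How it is judged:
By the outcome, as a careful person would: the job done as asked, in the order asked, and still so for the second after the job is handed in, while the arm keeps its last pose, push and grip.
It also fails if it takes over 72 s, if anything falls off the work surface, if the arm or the gripper's body presses on something with over 40 N, if the wrist force passes 120 N, or if a joint passes its speed limit or range.

ROBOT

A 6-joint arm with a two-finger parallel gripper is mounted at the origin on the work surface. World frame = base frame: x ahead of the robot, y to its left, z up, the work surface at z = 0. Lengths are in mm, angles in rad, forces in N, time in s.
With the tool pointing down it reaches from about 350 to 875 mm from the base axis. Payload 4.2 kg.
Tool frame: the origin (TCP) lies between the finger pads; the fingertips stand 17 mm ahead of it and the grasp point (between the pads) lies 2 mm behind it (nose_length is the distance from the TCP to the fingertips, in mm); z points along the fingers, y is the direction in which the jaws open and shut (so a half turn about z gives the same grasp; the last joint's range is limited). The gripper opens to 85 mm and grips with 20 to 120 N. Pads are 22 mm wide; open, the fingers measure 114 mm over their backs; the gripper's body (76 mm by 85 mm) begins 54 mm behind the grasp point. The pads swing forward as they close: fully open they stand 13 mm farther back than shut.
Start: joints at [0.259, 0.385, 0.008, 0, -1.194, -0.259], TCP at [624.979, 0.025, 248.312] pointing down, gripper open.
Joint ranges: [-3.14, 3.14], [-1.21, 2.06], [-1.07, 1.41], [-3.16, 2.05], [-2.99, -0.16], [-3.1, 3.1]. Speed limits (rad/s): [2.79, 2.79, 3.14, 3.14, 3.14, 3.14].

INTERFACE

Orientations are given as a unit quaternion [x, y, z, w].
In Python, from bench import * gives the robot as it stands.
- The arm moves only by the tool jog_arm, never from a script. Its argument "increments" is a list of rows, each a list of 4 numbers: the shift along the tool's x, y, z in m, then the turn about the tool's z in degrees. A call has 1 to 10 rows; each row is the pose to reach, as a shift and turn from the pose measured when the call began, along the tool's axes at that moment; what a row does not reach only later rows make up. A row lasts 1/8 s, in which the tool goes at most 62.5 mm and 10.7 degrees, less where a joint would pass 70% of its speed; a pose out of reach is approached as far as the arm can. A call with a gripper value outside its range is refused whole. "hand" is the gripper's target within -1 to 1 (fully open at 1, half-way at 0, shut at -1), set as the call begins (left out, the last holds). The fingers move at their own pace and stop on an object; the grip force is fixed at half the most. Time passes only in rows, so rows that repeat a pose let the fingers close. It gives the time, the measured TCP pose, the force and the opening at its end, in the units of the state.
- read_state(): the state, without advancing time (a new reading comes with each control period).
- get_image(name): name is "scene" or "side" or "wrist"; returns the picture (400x640x3 uint8, red, green, blue); there is no depth.
- calibration(name): a dict with "fx", "fy", "cx", "cy" (pixels), "position" and "rotation" of the camera in the world; the wrist camera has in their place "hand_eye" (4x4, takes a point from camera to tool coordinates, whose origin is the TCP and whose axes are the flange's). Camera axes: x right, y up, looking along -z (the intrinsics and any distortion apply to the point x, -y, -z); pixel columns grow to the right and rows downward; lengths in mm; the calibration is good to about 2 mm. A picture is of the moment at which its call begins: read the wrist's pose just before it. calibration takes no time and is no camera call.
- job_done(): hands the job in, once; it reports no verdict.
The state is a dict: "clock": time; "joints": joint angles; "joint_vel": joint speeds; "joint_efforts": joint torques, N m; "position": TCP position; "ee_rot": TCP orientation; "contact_force": force on the tool from outside, world axes, zero at the start; "wrist_torque": the same for the moment, N m; "gripper_width": finger opening in mm.
Only numpy, scipy, OpenCV 4.12 (cv2) and the standard library are available. Lean on these libraries where they do the work, as an engineer would, in place of code of your own. Each camera call takes 0.05 s, during which the arm holds its last target.

## Working session

There is one attempt and no reset: what is moved stays moved. The work goes in short steps, Python scripts to look and compute and a tool call to move; the robot and the scene stay as the last step left them, time stands still between calls to the robot, and variables do not carry over. Pictures are saved under pics/ and viewed, and the job is handed in when it is done.

Besides the shell and the picture viewer there is one more tool, called after "Request:" by a JSON object that holds its "name" and its "arguments". jog_arm: Moves the arm, as the interface text tells. Its arguments: {"type":"object","properties":{"increments":{"type":"array"},"hand":{"type":"number"}},"required":["increments"]}

```bash
ls; mkdir -p pics
python3 - <<'E'
from bench import *
import cv2
s=read_state(); print(s)
for n in ["scene","side","wrist"]:
    im=get_image(n); cv2.imwrite(f"pics/{n}0.png",cv2.cvtColor(im,cv2.COLOR_RGB2BGR)); print(n,calibration(n))
E
```

```text
pics
{'clock': 0.0, 'joints': array([ 2.58565274e-01,  3.85558169e-01,  6.56980045e-03, -5.11744496e-04,
       -1.19402799e+00, -2.58602673e-01]), 'joint_vel': array([ 0.00027644, -0.00012157, -0.00038113,  0.00096563, -0.00154997,
       -0.00063752]), 'joint_efforts': array([-9.55001960e-04, -3.92286408e+01,  1.88399577e+01,  4.18616563e+00,
       -4.72148502e-03,  8.27910434e-07]), 'position': array([ 6.24419666e+02, -6.39388105e-03,  2.47196778e+02]), 'ee_rot': array([-0.70702634,  0.7071863 ,  0.00076367, -0.00083994]), 'contact_force': array([-0.00411111, -0.26669472, -1.46654384]), 'wrist_torque': array([ 0.03376328, -0.00509772,  0.04114437]), 'gripper_width': 85.31487539335663}
scene {'fx': 465.1041106621118, 'fy': 465.1041106621118, 'cx': 322.37448755393217, 'cy': 200.34833214764578, 'position': array([1454.89716374,  403.86800734,  734.96712941]), 'rotation': array([0.25085864, 0.40410079, 0.75754641, 0.44709723])}
side {'fx': 412.068078810421, 'fy': 412.068078810421, 'cx': 320.62501971542184, 'cy': 199.5270431056107, 'position': array([538.48465063, 850.35872902, 748.8903932 ]), 'rotation': array([-0.02140743,  0.44878804,  0.89202567, -0.04920597])}
wrist {'fx': 305.13579444375654, 'fy': 305.13579444375654, 'cx': 313.73982972650975, 'cy': 204.4149695636791, 'hand_eye': array([[ 2.05635706e-04,  9.59836834e-01,  2.80558745e-01,
         7.14704217e+01],
       [ 9.99999660e-01,  2.67285668e-05, -8.24393121e-04,
         9.51868366e-02],
       [-7.98781817e-04,  2.80558819e-01, -9.59836502e-01,
        -1.24668225e+02],
       [ 0.00000000e+00,  0.00000000e+00,  0.00000000e+00,
         1.00000000e+00]])}
```

View pics/scene0.png

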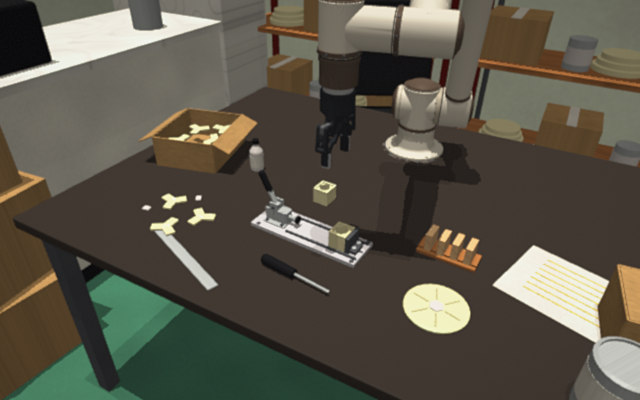

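View pics/side0.png

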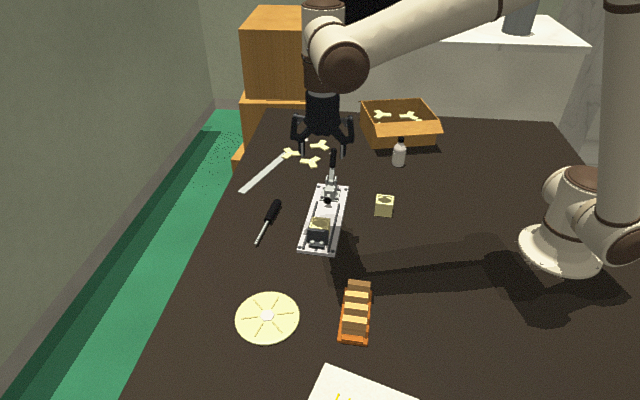

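View pics/wrist0.png

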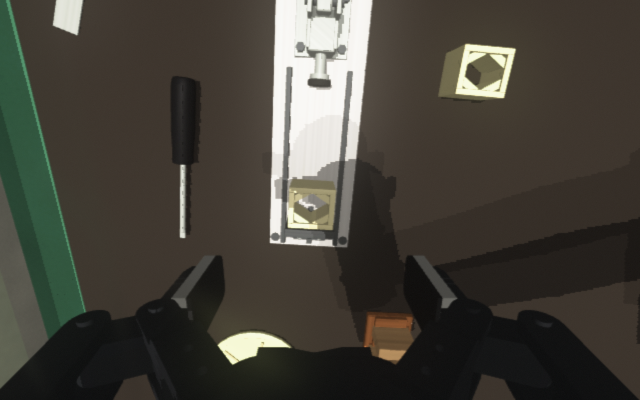

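```bash
cat > h.py <<'E'
from bench import *
import numpy as np, cv2
from scipy.spatial.transform import Rotation as R
def cam(n,s=None):
    c=calibration(n)
    K=(c['fx'],c['fy'],c['cx'],c['cy'])
    if n=='wrist':
        s=s or read_state(); T=np.eye(4);T[:3,:3]=R.from_quat(s['ee_rot']).as_matrix();T[:3,3]=s['position']
        M=T@c['hand_eye']; return K,M[:3,:3],M[:3,3]
    return K,R.from_quat(c['rotation']).as_matrix(),np.array(c['position'])
def ray(C,uv):
    (fx,fy,cx,cy),Rm,p=C; d=Rm@np.array([(uv[0]-cx)/fx,-(uv[1]-cy)/fy,-1]); return p,d/np.linalg.norm(d)
def onz(C,uv,z):
    p,d=ray(C,uv); return p+d*(z-p[2])/d[2]
def proj(C,P):
    (fx,fy,cx,cy),Rm,p=C; q=Rm.T@(np.array(P,float)-p); return np.array([cx+fx*q[0]/-q[2],cy+fy*q[1]/q[2]])
def two(C1,a,C2,b):
    p1,d1=ray(C1,a);p2,d2=ray(C2,b)
    t=np.linalg.lstsq(np.c_[d1,-d2],p2-p1,rcond=None)[0]
    A=p1+d1*t[0];B=p2+d2*t[1];return (A+B)/2,np.linalg.norm(A-B)
def snap(n,name):
    s=read_state(); im=get_image(n); b=cv2.cvtColor(im,cv2.COLOR_RGB2BGR); cv2.imwrite(f'pics/{name}.png',b); np.save(f'pics/{name}.npy',np.r_[s['position'],s['ee_rot']]); return b,cam(n,s),s
def load(n,name):
    v=np.load(f'pics/{name}.npy'); return cv2.imread(f'pics/{name}.png'),cam(n,dict(position=v[:3],ee_rot=v[3:]))
E
python3 - <<'E'
from h import *
s=read_state(); W=cam('wrist',s); S=cam('scene'); D=cam('side')
for n,uv,z in [('bedBL',(271,244),12),('bedBR',(348,247),12),('plunger',(319,82),35),('segA top',(311,207),58),('segB top',(487,72),46)]:
    print(n,onz(W,uv,z).round(1))
for n,C,L in [('scene',S,[('bed',(252,222),12),('bed',(358,262),12),('bedf',(371,243),12),('segB',(324,184),46),('rackpk',(433,230),56),('rackpk4',(474,240),56),('bottle',(257,170),0)]),('side',D,[('bed',(299,249),12),('bed',(337,253),12),('bed',(349,185),12),('segB',(384,199),46),('pk',(359,285),56),('pk4',(354,328),56),('bottle',(399,165),0)])]:
    for k,uv,z in L: print(n,k,onz(C,uv,z).round(1))
E
```

```text
bedBL [678.4  86.4  12. ]
bedBR [579.9  90.7  12. ]
plunger [ 618.4 -104.3   35. ]
segA top [626.9  23.2  58. ]
segB top [ 452.4 -112.6   46. ]
scene bed [ 660.5 -219.8   12. ]
scene bed [668.3  91.1  12. ]
scene bedf [586.5  89.2  12. ]
scene segB [ 444.5 -120.7   46. ]
scene rackpk [516.9 220.4  56. ]
scene rackpk4 [506.9 317.8  56. ]
scene bottle [ 408.3 -381.4    0. ]
side bed [672.8  82.8  12. ]
side bed [574.2  86.4  12. ]
side bed [ 559.7 -223.1   12. ]
side segB [ 455.1 -114.4   46. ]
side pk [516.3 227.1  56. ]
side pk4 [522.5 340.5  56. ]
side bottle [ 395.2 -381.9    0. ]
```

Request:
{"name": "jog_arm", "arguments": {"increments": [[0.02,0.03,-0.04,0],[0.04,0.06,-0.08,0],[0.04,0.06,-0.08,0],[0.04,0.06,-0.08,0]], "hand": 1}}

```text
clock: 0.65
position: [564.4, -39.9, 327.1]
ee_rot: [-0.707, 0.707, 0.001, -0.001]
contact_force: [-0.2, 0.7, -1.7]
gripper_width: 85.6
```

Run:
```python
from h import *
b,C,s=snap('wrist','w1'); print(s['clock'],s['position'],s['ee_rot'],s['contact_force'])
```

```text
0.65 [564.37453008 -39.85533164 327.06063711] [-7.06931071e-01  7.07281452e-01  1.00921435e-03 -6.25247678e-04] [-0.18625268  0.6956123  -1.72786403]
```

View pics/w1.png

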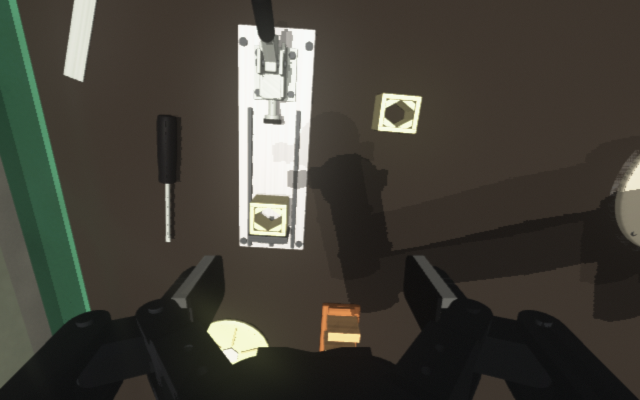

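Run:
```python
from h import *
b,C=load('wrist','w1')
def crop(x0,y0,x1,y1,k,n): cv2.imwrite('pics/'+n+'.png',cv2.resize(b[y0:y1,x0:x1],None,fx=k,fy=k,interpolation=cv2.INTER_CUBIC))
crop(225,10,325,130,5,'w1c1'); crop(230,180,320,260,7,'w1c2'); crop(365,80,435,145,8,'w1c3')
hsv=cv2.cvtColor(b,cv2.COLOR_BGR2HSV)
# bed
m=((hsv[...,1]<45)&(hsv[...,2]>95)).astype(np.uint8); m[:, :225]=0; m[:,330:]=0; m[260:]=0
m=cv2.morphologyEx(m,cv2.MORPH_CLOSE,np.ones((9,9)))
cs,_=cv2.findContours(m,0,2); c=max(cs,key=cv2.contourArea); h=cv2.convexHull(c); q=cv2.approxPolyDP(h,8,True)[:,0]
print('bed',[(tuple(p),onz(C,p,12).round(1)[:2]) for p in q])
P=np.array([onz(C,p,12)[:2] for p in h[:,0]],np.float32); print(cv2.minAreaRect(P))
# cream
m=((hsv[...,0]>18)&(hsv[...,0]<40)&(hsv[...,1]>40)&(hsv[...,2]>90)).astype(np.uint8); m[260:]=0;m[:,:150]=0
for c in cv2.findContours(m,0,2)[0]:
    if cv2.contourArea(c)>200: print('cream',cv2.boundingRect(c),cv2.approxPolyDP(c,3,True)[:,0].tolist())
```

```text
bed [((np.int32(238), np.int32(24)), array([ 660. , -223.2])), ((np.int32(315), np.int32(30)), array([ 561.5, -216.4])), ((np.int32(303), np.int32(249)), array([580.1,  90.2])), ((np.int32(239), np.int32(245)), array([679.9,  83.3]))]
((620.8607177734375, -66.19451904296875), (310.5337219238281, 102.05021667480469), 86.36109924316406)
cream (253, 207, 29, 26) [[253, 208], [253, 230], [281, 232], [270, 230], [281, 224], [281, 216], [271, 221], [260, 211], [255, 213], [257, 207]]
cream (249, 195, 40, 42) [[256, 195], [250, 202], [286, 205], [284, 236], [251, 234], [249, 204], [249, 233], [286, 233], [288, 197]]
cream (617, 155, 23, 91) [[639, 155], [620, 181], [617, 199], [623, 231], [639, 245], [639, 189], [624, 190]]
cream (371, 92, 52, 42) [[376, 95], [371, 128], [416, 132], [421, 96], [385, 92]]
```

View pics/w1c2.png

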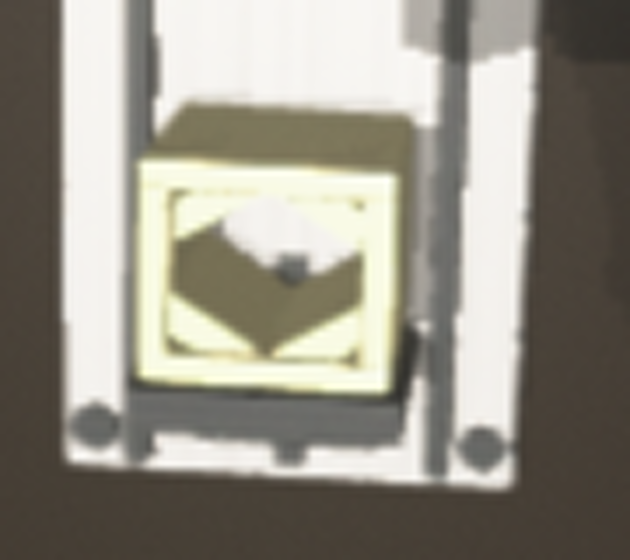

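View pics/w1c3.png

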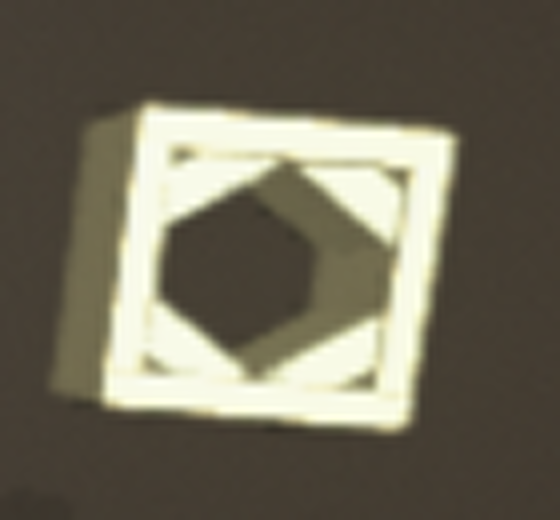

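View pics/w1c1.png

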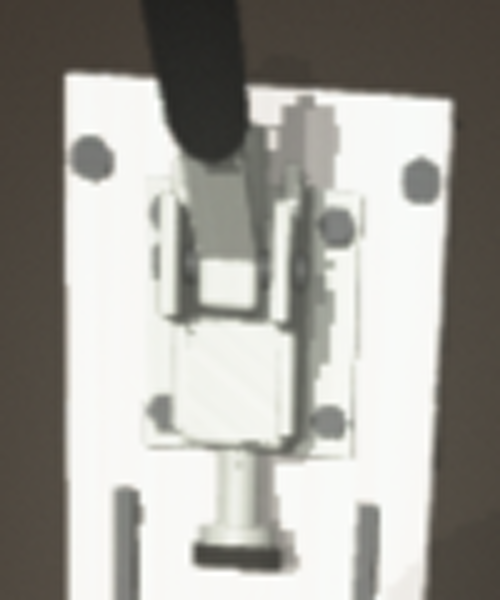

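```bash
cat >> h.py <<'E'
FO=np.array([620.9,-66.2]); YAW=-0.064
def w2f(P): c,s=np.cos(YAW),np.sin(YAW); d=np.array(P)[:2]-FO; return np.array([c*d[0]+s*d[1],-s*d[0]+c*d[1]])
def f2w(P): c,s=np.cos(YAW),np.sin(YAW); return FO+np.array([c*P[0]-s*P[1],s*P[0]+c*P[1]])
E
python3 - <<'E'
from h import *
b,C=load('wrist','w1')
B=np.array([(148,103),(457,133),(410,430),(105,405)])/8+np.array([365,80])
A=np.array([(140,158),(397,175),(392,393),(138,380)])/7+np.array([230,180])
for n,Q,z in [('B',B,46),('A',A,58)]:
    P=np.array([onz(C,q-.5,z) for q in Q]); print(n,P.round(1).tolist(),P.mean(0).round(1), [np.linalg.norm(P[i]-P[i-1]).round(1) for i in range(4)], cv2.minAreaRect(P[:,:2].astype(np.float32)))
    d=P[0]-P[1]; d2=P[3]-P[0]; print('x-dir',np.arctan2(d[1],d[0]),'ydir',np.arctan2(-d2[0],d2[1]), [w2f(p).round(1).tolist() for p in P], w2f(P.mean(0)))
p=np.array([238,570])/5+np.array([225,10]); print('plunger',w2f(onz(C,p,23)),w2f(onz(C,p,35)))
print(w2f(onz(C,np.array([265,395])/7+np.array([230,180]),58)))
# handle knob from scene/side
S=cv2.imread('pics/scene0.png');D=cv2.imread('pics/side0.png')
cv2.imwrite('pics/sc.png',cv2.resize(S[170:270,240:380],None,fx=5,fy=5,interpolation=2)); cv2.imwrite('pics/sd.png',cv2.resize(D[140:260,290:400],None,fx=5,fy=5,interpolation=2))
E
```

```text
B [[476.6, -138.6, 46.0], [427.7, -134.2, 46.0], [430.9, -88.7, 46.0], [480.6, -92.6, 46.0]] [ 453.9 -113.5   46. ] [np.float64(46.1), np.float64(49.0), np.float64(45.6), np.float64(49.9)] ((453.89923095703125, -113.65203857421875), (46.13356018066406, 49.91197967529297), 85.44098663330078)
x-dir -0.09058802178958462 ydir -0.08766316884289069 [[-139.4, -81.5], [-188.4, -80.2], [-188.2, -34.6], [-138.3, -35.4]] [-163.58940749  -57.90107585]
A [[649.5, 0.5, 58.0], [600.3, 4.0, 58.0], [602.5, 49.0, 58.0], [652.6, 46.1, 58.0]] [626.2  24.9  58. ] [np.float64(45.7), np.float64(49.2), np.float64(45.0), np.float64(50.2)] ((626.2296752929688, 24.72977066040039), (45.68145751953125, 50.15542984008789), 86.75862884521484)
x-dir -0.07016099680290691 ydir -0.06798535309024947 [[24.2, 68.4], [-25.0, 68.7], [-25.7, 113.7], [24.4, 114.1]] [-0.5274139  91.25151436]
plunger [  0.34089427 -33.58102354] [ -1.16231663 -34.00440859]
[ -1.38352504 116.43378365]
```

View pics/sc.png

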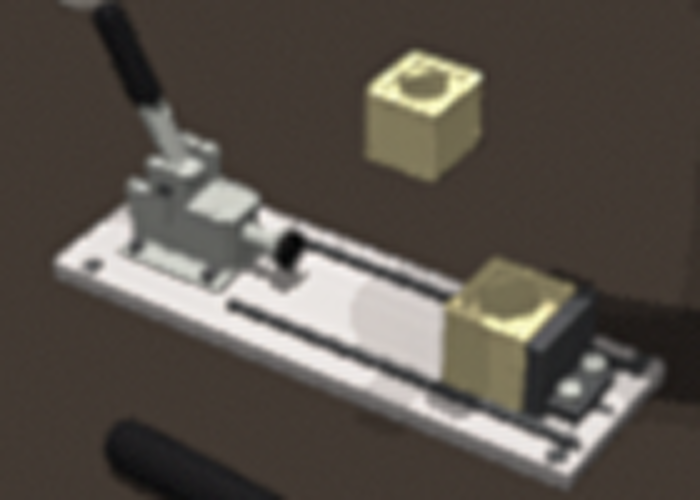

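View pics/sd.png

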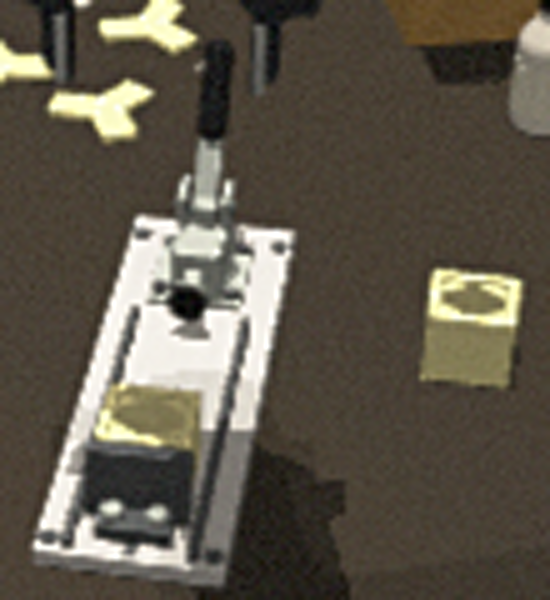

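```bash
cat >> h.py <<'E'
def inc(P,yaw_obj,s=None):
    s=s or read_state(); Rm=R.from_quat(s['ee_rot']).as_matrix()
    d=Rm.T@(np.array(P,float)-s['position'])/1000
    xa=Rm[:,0]; cur=np.arctan2(xa[1],xa[0])+np.pi/2   # yaw with x=-y world at 0
    print('inc',d.round(4),'turn',round(float(-np.degrees(yaw_obj-cur)),2),'clk',s['clock'])
E
python3 - <<'E'
from h import *
s=read_state()
inc([454,-113.8,110],-0.089,s);inc([454,-113.8,30],-0.089,s)
E
```

```text
inc [0.0741 0.1096 0.2167] turn 5.09 clk 0.7
inc [0.0741 0.1093 0.2967] turn 5.09 clk 0.7
```

Request:
{"name": "jog_arm", "arguments": {"increments": [[0.02,0.03,0.04,5.1],[0.04,0.06,0.09,5.1],[0.06,0.09,0.14,5.1],[0.074,0.1095,0.19,5.1],[0.074,0.1095,0.2167,5.1],[0.074,0.1095,0.2167,5.1]], "hand": 1}}

```text
clock: 1.45
position: [452.2, -113.7, 107.2]
ee_rot: [-0.675, 0.738, 0.004, -0.004]
contact_force: [1.3, -0.4, 0.2]
gripper_width: 85.3
```

Run:
```python
from h import *
b,C,s=snap('wrist','w2'); print(s['position'],s['contact_force'])
inc([454,-113.8,30],-0.089,s)
```

```text
[ 452.17840694 -113.72463796  107.15752192] [ 1.30739071 -0.36013711  0.20569832]
inc [-0.0002 -0.0027  0.0771] turn -0.02 clk 1.45
```

View pics/w2.png

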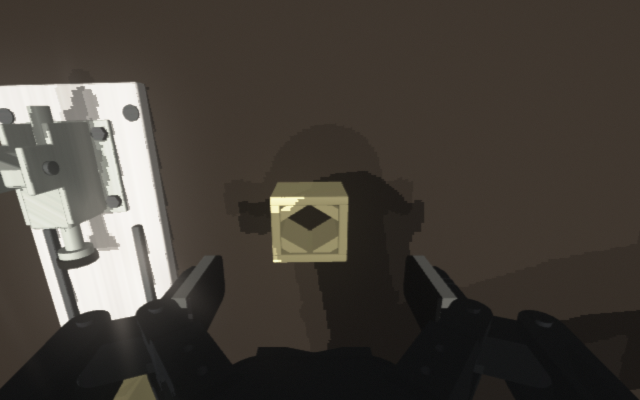

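Run:
```python
from h import *
b,C=load('wrist','w2')
Q=[(271,197),(348,196),(347,262),(273,262)]
P=np.array([onz(C,q,46) for q in Q]);print(P.round(1),P.mean(0))
inc([454,-113.8,30],-0.089)
```

```text
[[ 476.  -138.2   46. ]
 [ 427.7 -134.3   46. ]
 [ 431.   -88.6   46. ]
 [ 480.5  -93.3   46. ]] [ 453.80335195 -113.60555556   46.        ]
inc [ 0.0001 -0.0007  0.0788] turn 0.03 clk 1.5
```

Request:
{"name": "jog_arm", "arguments": {"increments": [[0,-0.0006,0.04,0],[0,-0.0006,0.079,0],[0,-0.0006,0.079,0]], "hand": 1}}

```text
clock: 1.88
position: [453.3, -113.5, 28.7]
ee_rot: [-0.675, 0.738, 0.004, -0.005]
contact_force: [-0.1, 0.2, 0.7]
gripper_width: 85.6
```

Request:
{"name": "jog_arm", "arguments": {"increments": [[0,0,0,0],[0,0,0,0],[0,0,0,0],[0,0,0,0],[0,0,0,0]], "hand": -1}}

```text
clock: 2.5
position: [454.9, -113.3, 30.6]
ee_rot: [-0.676, 0.737, 0.002, -0.003]
contact_force: [-0.3, 1.1, 5.6]
gripper_width: 49.2
```

Request:
{"name": "jog_arm", "arguments": {"increments": [[0,0,-0.04,0],[0,0,-0.09,0],[0,0,-0.09,0]]}}

```text
clock: 2.88
position: [458.5, -113.1, 125.3]
ee_rot: [-0.676, 0.737, -0.001, 0.001]
contact_force: [-0.1, -0.2, -1.4]
gripper_width: 49.1
```

Run:
```python
from h import *
s=read_state(); print(s['position'],s['gripper_width'])
p=f2w([-0.3,42]); print(p)
inc([*p,100],YAW-0.003,s); inc([*p,46],YAW-0.003,s)
```

```text
[ 458.51453382 -113.10203833  125.30220532] 49.10746248460001
[623.28677956 -24.26679975]
inc [-0.1027 -0.1564  0.0259] turn -1.12 clk 2.875
inc [-0.1027 -0.1562  0.0799] turn -1.12 clk 2.875
```

Request:
{"name": "jog_arm", "arguments": {"increments": [[-0.02,-0.04,0,-1.1],[-0.05,-0.08,0,-1.1],[-0.08,-0.12,0,-1.1],[-0.1027,-0.1563,0,-1.1],[-0.1027,-0.1563,0.02,-1.1],[-0.1027,-0.1563,0.026,-1.1],[-0.1027,-0.1563,0.026,-1.1]]}}

```text
clock: 3.75
position: [622.3, -24.7, 99.4]
ee_rot: [-0.683, 0.731, -0.001, 0.001]
contact_force: [-0.2, -0.5, -0.2]
gripper_width: 48.8
```

Run:
```python
from h import *
b,C,s=snap('wrist','w3'); print(s['position'],s['contact_force'])
snap('scene','s3');snap('side','d3')
p=f2w([-0.3,42]); inc([*p,46],YAW-0.003)
```

```text
[622.32471983 -24.66624535  99.3640185 ] [-0.20080793 -0.50560348 -0.24742282]
inc [-0.0003  0.0003  0.0549] turn -0.03 clk 3.9
```

View pics/w3.png

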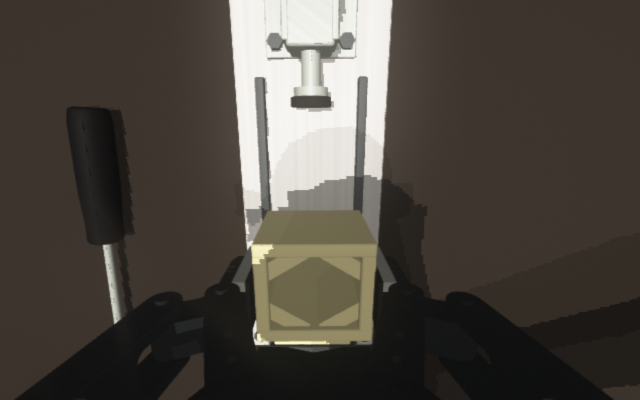

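Run:
```python
from h import *
b,C=load('wrist','w3')
for q,z in [((257,78),18),((266,78),18),((358,77),18),((367,77),18),((311,106),23),((311,97),47)]: print(q,w2f(onz(C,q,z)).round(1))
# bed edges at rows
g=cv2.cvtColor(b,cv2.COLOR_BGR2GRAY).astype(float)
for r in (10,40,70,100,130):
    row=g[r]; l=[u for u in range(200,420) if row[u]>130]; print(r,w2f(onz(C,(l[0]-.5,r),12)).round(1),w2f(onz(C,(l[-1]+.5,r),12)).round(1))
```

```text
(257, 78) [ 34.  -52.5]
(266, 78) [ 28.3 -52.5]
(358, 77) [-29.4 -52.9]
(367, 77) [-35.  -52.9]
(311, 106) [  0.1 -35.5]
(311, 97) [ -0.1 -39.6]
10 [ 49.7 -91.9] [-49.2 -91.5]
40 [ 49.8 -75.4] [-49.7 -75. ]
70 [ 49.8 -58. ] [-49.6 -57.7]
100 [ 49.9 -39.8] [-49.5 -39.4]
130 [ 50.  -20.6] [-49.3 -20.3]
```

Request:
{"name": "jog_arm", "arguments": {"increments": [[-0.0003,0.0003,0.03,0],[-0.0003,0.0003,0.053,0],[-0.0003,0.0003,0.056,0],[-0.0003,0.0003,0.0575,0],[-0.0003,0.0003,0.0575,0]]}}

```text
clock: 4.53
position: [624.1, -24.2, 44.6]
ee_rot: [-0.683, 0.731, -0.003, 0.003]
contact_force: [-0.0, -0.3, -0.7]
gripper_width: 49.1
```

Request:
{"name": "jog_arm", "arguments": {"increments": [[0,0,0.0015,0],[0,0,0.0015,0],[-0.001,0,0.0015,0],[-0.002,0,0.0015,0]]}}

```text
clock: 5.03
position: [624.3, -22.1, 43.1]
ee_rot: [-0.683, 0.731, -0.003, 0.003]
contact_force: [0.0, -0.0, -0.6]
gripper_width: 49.2
```

Request:
{"name": "jog_arm", "arguments": {"increments": [[-0.001,0,0,0],[-0.0015,0,0,0]]}}

```text
clock: 5.28
position: [624.4, -20.5, 43.1]
ee_rot: [-0.683, 0.73, -0.003, 0.003]
contact_force: [0.3, 0.1, -1.2]
gripper_width: 49.2
```

Request:
{"name": "jog_arm", "arguments": {"increments": [[-0.001,0,0,0],[-0.0015,0,0,0]]}}

```text
clock: 5.52
position: [624.5, -19.0, 43.1]
ee_rot: [-0.683, 0.73, -0.003, 0.003]
contact_force: [-0.8, 0.3, -1.2]
gripper_width: 49.1
```

Request:
{"name": "jog_arm", "arguments": {"increments": [[-0.001,0,0,0],[-0.0015,0,0,0]]}}

```text
clock: 5.78
position: [624.5, -18.8, 43.1]
ee_rot: [-0.683, 0.73, -0.003, 0.002]
contact_force: [0.5, -7.0, -1.8]
gripper_width: 49.0
```

Request:
{"name": "jog_arm", "arguments": {"increments": [[0.0008,0,0,0],[0.0008,0,0,0],[0.0008,0,0,0]], "hand": 1}}

```text
clock: 6.15
position: [624.6, -19.3, 43.3]
ee_rot: [-0.683, 0.73, -0.003, 0.002]
contact_force: [0.7, -0.1, -0.1]
gripper_width: 85.6
```

Request:
{"name": "jog_arm", "arguments": {"increments": [[0,0,0,0],[0.0,0,-0.02,0],[0.02,0,-0.07,0],[0.05,0,-0.12,0],[0.05,0,-0.12,0],[0.05,0,-0.12,0]], "hand": 1}}

```text
clock: 6.9
position: [619.9, -68.9, 163.1]
ee_rot: [-0.683, 0.731, -0.003, 0.002]
contact_force: [-0.6, 0.9, 0.0]
gripper_width: 85.7
```

Run:
```python
from h import *
b,C,s=snap('wrist','w4'); print(s['position'],s['contact_force'],s['joint_vel'].round(3))
```

```text
[619.86718263 -68.93631484 163.11237692] [-0.63970335  0.85156653  0.03211477] [ 0.01   0.026 -0.02  -0.001 -0.001  0.001]
```

View pics/w4.png

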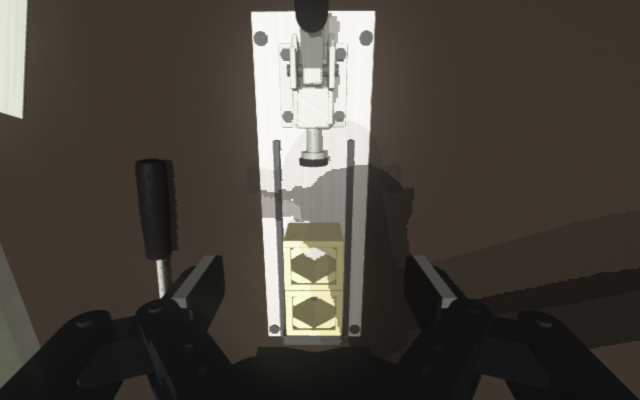

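Run:
```python
from h import *
b,C=load('wrist','w4')
cv2.imwrite('pics/w4c.png',cv2.resize(b[120:350,250:380],None,fx=2.6*1.0,fy=2.6,interpolation=2))
g=cv2.cvtColor(b,cv2.COLOR_BGR2GRAY).astype(int)
print(g[145:175,314]); print(g[215:300,292]); print(g[325:350,262].tolist(), g[5:20,262].tolist())
for r in (12,336): print(w2f(onz(C,(314,r),12)))
for q,z in [((314,165.5),23),((314,152),47),((314,246),58),((314,291),58),((314,335),58)]: print(q,w2f(onz(C,q,z)).round(2))
```

```text
[209 209 210 209 209 209 205 184 192 213 216 216 215 205 141  74  65  65
  64  64  66 102 199 232 235 235 234 234 234 234]
[190 240 243 243 241 232 227 198 124 111 111 112 112 111 111 112 112 112
 112 112 108 107 108 111 114 144 226 246 247 247 246 243 207 150 203 244
 246 246 246 245 246 245 243 209 121 106 106 107 107 109 110 110 109 111
 113 131 196 236 242 243 243 243 243 242 234 165 120 117 125 178 238 246
 246 246 241 195 227 245 246 246 243 223 163 176 192]
[64, 65, 63, 65, 63, 65, 64, 64, 64, 64, 64, 63, 63, 63, 63, 61, 62, 62, 62, 62, 62, 57, 37, 33, 32] [65, 65, 65, 66, 67, 76, 138, 231, 245, 246, 246, 246, 246, 246, 246]
[  -0.83518584 -153.10330457]
[1.39036940e-01 1.53958792e+02]
(314, 165.5) [ -0.51 -32.26]
(314, 152) [ -0.69 -46.68]
(314, 246) [-0.51 28.25]
(314, 291) [-0.38 70.02]
(314, 335) [ -0.24 114.83]
```

View pics/w4c.png

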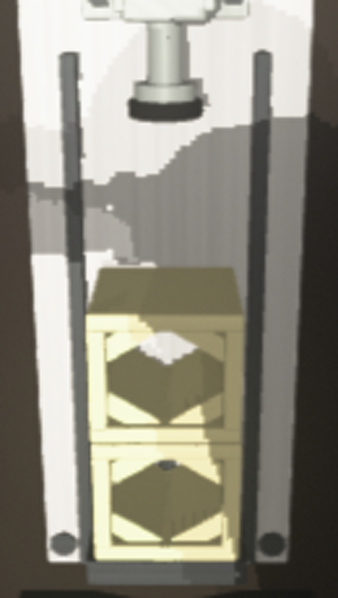

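Run:
```python
from h import *
b,C=load('wrist','w4')
for q,z in [((314,165.7),47),((314,240.3),58),((300,222.5),12),((314,290.5),58),((314,335),58)]: print(q,w2f(onz(C,q,z)).round(2))
g=cv2.cvtColor(b,cv2.COLOR_BGR2GRAY).astype(int)
for c in (288,298,304): print(c,[(r,g[r,c]) for r in range(236,246)],[(r,g[r,c]) for r in range(285,295)],[(r,g[r,c]) for r in range(330,339)])
```

```text
(314, 165.7) [ -0.65 -35.9 ]
(314, 240.3) [-0.53 23.23]
(300, 222.5) [13.15 24.33]
(314, 290.5) [-0.38 69.53]
(314, 335) [ -0.24 114.83]
288 [(236, np.int64(110)), (237, np.int64(107)), (238, np.int64(108)), (239, np.int64(109)), (240, np.int64(141)), (241, np.int64(226)), (242, np.int64(246)), (243, np.int64(247)), (244, np.int64(247)), (245, np.int64(246))] [(285, np.int64(235)), (286, np.int64(245)), (287, np.int64(246)), (288, np.int64(245)), (289, np.int64(241)), (290, np.int64(195)), (291, np.int64(229)), (292, np.int64(245)), (293, np.int64(246)), (294, np.int64(246))] [(330, np.int64(243)), (331, np.int64(245)), (332, np.int64(245)), (333, np.int64(244)), (334, np.int64(238)), (335, np.int64(161)), (336, np.int64(100)), (337, np.int64(99)), (338, np.int64(98))]
298 [(236, np.int64(111)), (237, np.int64(113)), (238, np.int64(112)), (239, np.int64(115)), (240, np.int64(144)), (241, np.int64(225)), (242, np.int64(245)), (243, np.int64(246)), (244, np.int64(246)), (245, np.int64(246))] [(285, np.int64(240)), (286, np.int64(246)), (287, np.int64(246)), (288, np.int64(246)), (289, 
[... 265 characters left out ...]
np.int64(102)), (337, np.int64(99)), (338, np.int64(99))]
304 [(236, np.int64(111)), (237, np.int64(109)), (238, np.int64(110)), (239, np.int64(109)), (240, np.int64(114)), (241, np.int64(137)), (242, np.int64(153)), (243, np.int64(177)), (244, np.int64(234)), (245, np.int64(237))] [(285, np.int64(242)), (286, np.int64(246)), (287, np.int64(246)), (288, np.int64(245)), (289, np.int64(241)), (290, np.int64(194)), (291, np.int64(237)), (292, np.int64(246)), (293, np.int64(246)), (294, np.int64(246))] [(330, np.int64(227)), (331, np.int64(244)), (332, np.int64(245)), (333, np.int64(245)), (334, np.int64(239)), (335, np.int64(162)), (336, np.int64(98)), (337, np.int64(100)), (338, np.int64(99))]
```

Run:
```python
from h import *
inc([515,180,240],0)
```

```text
inc [-0.2411  0.1206 -0.0786] turn -3.84 clk 6.95
```

Request:
{"name": "jog_arm", "arguments": {"increments": [[-0.045,0.025,-0.03,-3.8],[-0.09,0.05,-0.06,-3.8],[-0.14,0.075,-0.078,-3.8],[-0.19,0.1,-0.078,-3.8],[-0.241,0.12,-0.078,-3.8],[-0.241,0.12,-0.078,-3.8],[-0.241,0.12,-0.078,-3.8]]}}

```text
clock: 7.82
position: [515.0, 180.2, 238.1]
ee_rot: [0.707, -0.707, 0.002, -0.0]
contact_force: [-0.2, -0.9, -0.0]
gripper_width: 85.1
```

Run:
```python
from h import *
b,C,s=snap('wrist','w5'); print(s['position'],s['contact_force'],s['joint_vel'].round(3))
```

```text
[514.95701736 180.15873313 238.13729649] [-0.20870417 -0.85998922 -0.0131234 ] [-0.032 -0.004  0.004  0.002 -0.001 -0.001]
```

View pics/w5.png

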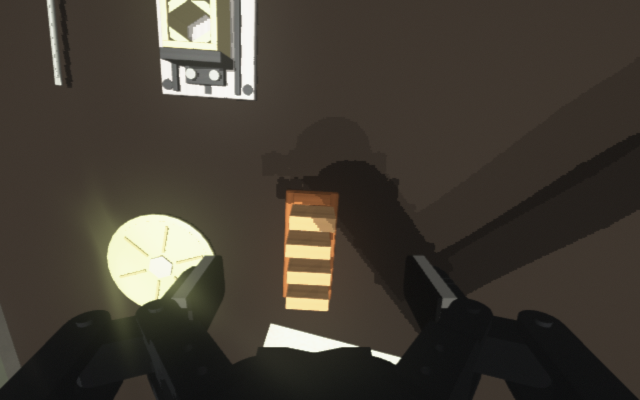

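Run:
```python
from h import *
b,C=load('wrist','w5')
cv2.imwrite('pics/w5c.png',cv2.resize(b[180:320,270:350],None,fx=4.2,fy=4.2,interpolation=2))
hsv=cv2.cvtColor(b,cv2.COLOR_BGR2HSV)
m=((hsv[...,2]>175)&(hsv[...,1]<150)&(hsv[...,1]>50)).astype(np.uint8); m[:180]=0;m[320:]=0;m[:,:270]=0;m[:,350:]=0
for c in cv2.findContours(m,0,2)[0]:
    if cv2.contourArea(c)<100: continue
    r=cv2.boundingRect(c); P=np.array([onz(C,p,56)[:2] for p in c[:,0]],np.float32); print(r,cv2.minAreaRect(P))
```

```text
(285, 297, 44, 14) ((523.3014526367188, 317.4153747558594), (15.68968677520752, 49.68115234375), 86.24107360839844)
(286, 271, 46, 15) ((520.9998168945312, 284.3405456542969), (16.571584701538086, 50.70839309692383), 88.10418701171875)
(284, 244, 48, 16) ((522.032958984375, 252.35997009277344), (16.774805068969727, 51.26879119873047), 86.45565795898438)
(288, 215, 46, 18) ((518.2608642578125, 219.70260620117188), (15.753610610961914, 49.24510955810547), 84.54761505126953)
```

View pics/w5c.png

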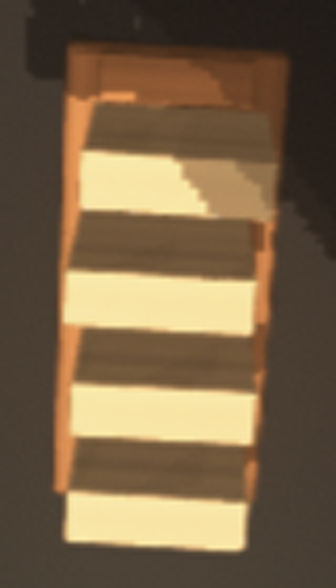

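Run:
```python
from h import *
b,C=load('wrist','w5')
for n,Q in dict(p1=[(82,152),(278,160),(276,220),(80,208)],p2=[(66,272),(254,278),(252,334),(65,322)],p3=[(72,383),(254,392),(252,444),(72,433)],p4=[(66,490),(246,500),(243,550),(66,541)]).items():
    P=np.array([onz(C,np.array(q)/4.2+[269.6,179.6],56) for q in Q]); d=P[0]-P[1]+P[3]-P[2]; print(n,P.mean(0).round(1),'w',np.linalg.norm(d)/2,'t',np.linalg.norm(P[3]+P[2]-P[0]-P[1])/2,'yaw',np.arctan2(d[1],d[0]))
s=read_state()
inc([519,219,110],-0.05,s);inc([519,219,41],-0.05,s)
```

```text
p1 [516.7 219.3  56. ] w 49.85754219471121 t 15.63407912467829 yaw -0.05260918115671136
p2 [521.9 251.6  56. ] w 48.99586768750261 t 15.084102790753386 yaw -0.050668280424186335
p3 [521.2 284.1  56. ] w 48.60129579849889 t 15.307126885321019 yaw -0.05979924548016912
p4 [523.3 317.2  56. ] w 49.20499029375355 t 15.982729515795137 yaw -0.05878031392114753
inc [-0.0398 -0.0032  0.1282] turn 2.82 clk 7.875
inc [-0.04   -0.003   0.1972] turn 2.82 clk 7.875
```

Request:
{"name": "jog_arm", "arguments": {"increments": [[-0.02,-0.001,0.05,3.1],[-0.0403,-0.001,0.1,3.1],[-0.0403,-0.001,0.128,3.1],[-0.0403,-0.001,0.128,3.1]]}}

```text
clock: 8.38
position: [515.7, 217.4, 107.5]
ee_rot: [-0.687, 0.727, -0.002, -0.003]
contact_force: [0.5, 0.4, 0.2]
gripper_width: 85.4
```

Run:
```python
from h import *
s=read_state(); print(s['position'])
inc([517,219.5,41],-0.055,s)
```

```text
[515.74300742 217.40308138 107.53059688]
inc [-0.0026 -0.0012  0.0665] turn -0.1 clk 8.375
```

Request:
{"name": "jog_arm", "arguments": {"increments": [[-0.0024,-0.001,0.03,0],[-0.0024,-0.001,0.06,0],[-0.0024,-0.001,0.0665,0],[-0.0024,-0.001,0.0665,0]]}}

```text
clock: 8.88
position: [517.7, 219.3, 42.2]
ee_rot: [-0.687, 0.727, -0.002, -0.002]
contact_force: [0.4, -0.2, -0.0]
gripper_width: 85.2
```

Request:
{"name": "jog_arm", "arguments": {"increments": [[0,0,0,0],[0,0,0,0],[0,0,0,0],[0,0,0,0],[0,0,0,0]], "hand": -1}}

```text
clock: 9.5
position: [518.7, 220.0, 43.8]
ee_rot: [-0.687, 0.727, -0.002, -0.001]
contact_force: [-0.2, 0.5, 5.2]
gripper_width: 49.1
```

Run:
```python
from h import *
b,C,s=snap('wrist','w6'); print(s['position'],s['gripper_width'])
```

```text
[518.67891227 219.96129261  43.78122527] 49.09980138675282
```

View pics/w6.png

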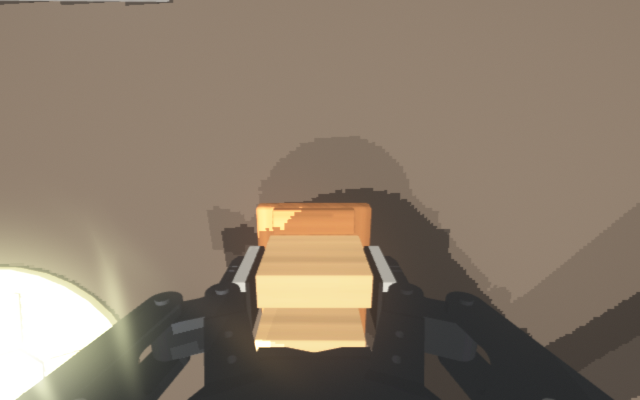

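Request:
{"name": "jog_arm", "arguments": {"increments": [[0,0,-0.04,0],[0,0,-0.08,0],[0.02,0,-0.09,0],[0.05,-0.01,-0.09,0]]}}

```text
clock: 10.05
position: [525.2, 169.4, 134.7]
ee_rot: [-0.687, 0.726, -0.002, -0.0]
contact_force: [0.3, 0.0, -0.6]
gripper_width: 48.9
```

Run:
```python
from h import *
s=read_state(); print(s['position'])
p=f2w([-0.3,13]); print(p)
inc([*p,110],YAW-0.003,s); inc([*p,47],YAW-0.003,s)
```

```text
[525.15154846 169.44159338 134.72929148]
[621.43204633 -53.20742802]
inc [ 0.2169 -0.1083  0.0257] turn 0.68 clk 10.05
inc [ 0.2167 -0.1081  0.0887] turn 0.68 clk 10.05
```

Request:
{"name": "jog_arm", "arguments": {"increments": [[0.05,-0.025,0,0.7],[0.1,-0.05,0,0.7],[0.15,-0.075,0,0.7],[0.2,-0.1,0,0.7],[0.2168,-0.1083,0.01,0.7],[0.2168,-0.1083,0.025,0.7],[0.2168,-0.1083,0.025,0.7]]}}

```text
clock: 10.92
position: [619.3, -52.5, 108.2]
ee_rot: [-0.683, 0.73, -0.0, -0.002]
contact_force: [0.4, 0.2, -0.8]
gripper_width: 49.0
```

Run:
```python
from h import *
b,C,s=snap('wrist','w7'); print(s['position'],s['gripper_width'])
p=f2w([-0.3,13]); inc([*p,47],YAW-0.003)
```

```text
[619.26663822 -52.49366661 108.22934917] 48.98782366198495
inc [ 0.0008 -0.0013  0.0625] turn 0.06 clk 10.975
```

View pics/w7.png

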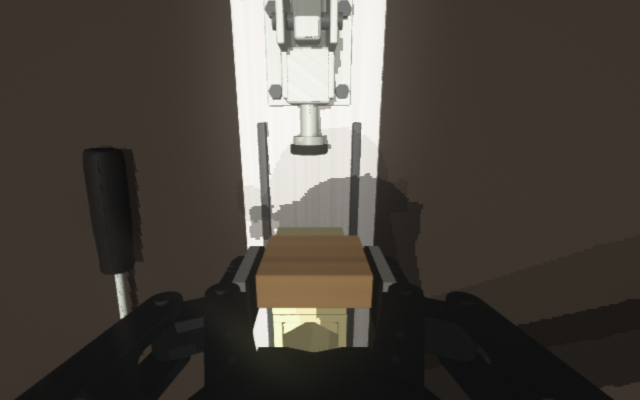

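Request:
{"name": "jog_arm", "arguments": {"increments": [[0.0018,-0.0012,0.03,0],[0.0018,-0.0012,0.055,0],[0.0018,-0.0012,0.062,0],[0.0018,-0.0012,0.064,0],[0.0018,-0.0012,0.064,0]]}}

```text
clock: 11.6
position: [622.0, -53.7, 46.6]
ee_rot: [-0.684, 0.73, -0.002, -0.001]
contact_force: [0.4, -0.3, 0.1]
gripper_width: 49.0
```

Request:
{"name": "jog_arm", "arguments": {"increments": [[0.0004,0,0.0008,0],[0.0004,0,0.001,0],[0.0004,0,0.001,0]]}}

```text
clock: 11.98
position: [622.1, -54.2, 45.9]
ee_rot: [-0.684, 0.73, -0.002, -0.0]
contact_force: [-0.2, 0.4, 1.3]
gripper_width: 48.6
```

Request:
{"name": "jog_arm", "arguments": {"increments": [[0,0,0,0],[0,0,0,0],[0,0,0,0],[0,0,-0.03,0],[0,0,-0.08,0],[0,0,-0.12,0]], "hand": 1}}

```text
clock: 12.72
position: [622.1, -53.8, 167.7]
ee_rot: [-0.684, 0.73, -0.002, 0.0]
contact_force: [0.3, 0.1, 0.4]
gripper_width: 85.9
```

Run:
```python
from h import *
b,C,s=snap('wrist','w8'); print(s['position'],s['gripper_width'])
x,y=522,252-4
inc([x,y,110],-0.055,s);inc([x,y,120],-0.055,s)
```

```text
[622.07956377 -53.81185351 167.74003243] 85.89634509535226
inc [-0.2949  0.1197  0.0564] turn -0.57 clk 12.725
inc [-0.2948  0.1196  0.0464] turn -0.57 clk 12.725
```

View pics/w8.png

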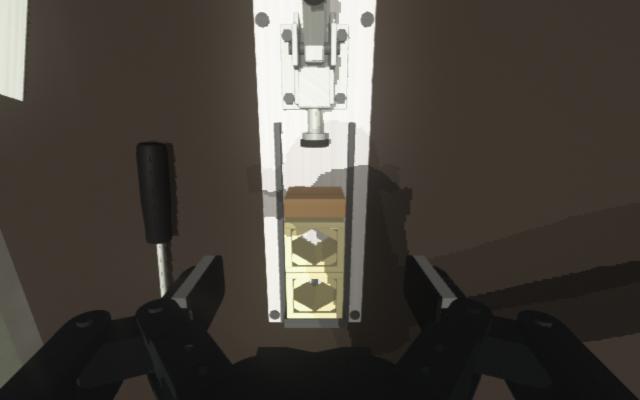

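Request:
{"name": "jog_arm", "arguments": {"increments": [[-0.05,0.02,0,-0.6],[-0.1,0.04,0,-0.6],[-0.155,0.06,0,-0.6],[-0.21,0.08,0,-0.6],[-0.26,0.1,0.01,-0.6],[-0.2948,0.1196,0.03,-0.6],[-0.2948,0.1196,0.05,-0.6],[-0.2948,0.1196,0.05,-0.6]]}}

```text
clock: 13.78
position: [524.0, 247.4, 119.8]
ee_rot: [-0.688, 0.725, -0.006, 0.002]
contact_force: [-0.7, 0.3, -0.0]
gripper_width: 85.3
```

Run:
```python
from h import *
b,C,s=snap('wrist','w9'); print(s['position'],s['gripper_width'])
inc([522,248,42],-0.055)
```

```text
[524.00622227 247.40106266 119.82887651] 85.25867161073371
inc [-0.0007  0.0041  0.079 ] turn 0.13 clk 13.825
```

View pics/w9.png

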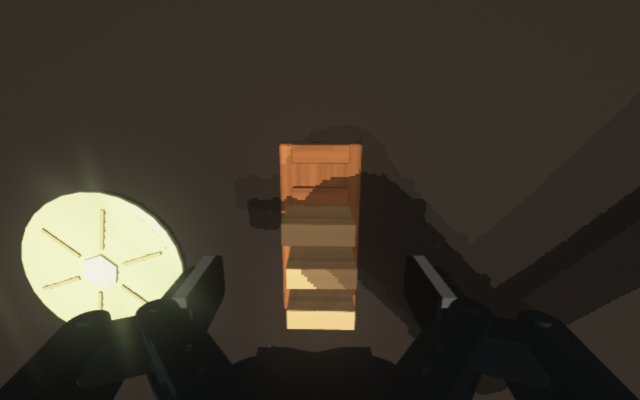

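Run:
```python
from h import *
b,C=load('wrist','w9')
cv2.imwrite('pics/w9c.png',cv2.resize(b[190:340,265:375],None,fx=4,fy=4,interpolation=2))
```

```text
(no output)
```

View pics/w9c.png

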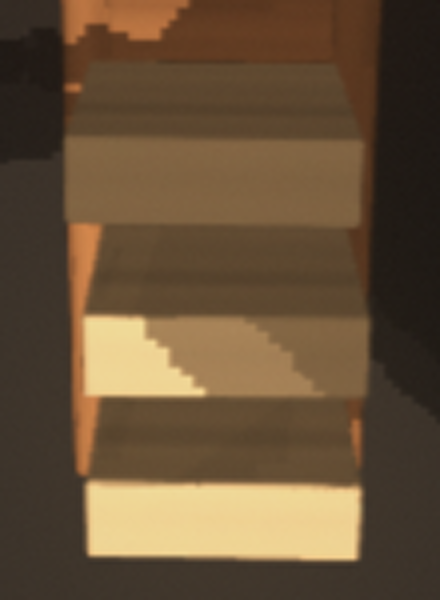

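Run:
```python
from h import *
b,C=load('wrist','w9')
for n,Q in dict(p2=[(65,136),(363,140),(360,228),(66,220)],p3=[(84,315),(370,319),(367,398),(84,394)],p4=[(87,481),(361,487),(359,561),(88,555)]).items():
    P=np.array([onz(C,np.array(q)/4+[264.6,189.6],56) for q in Q]); d=P[0]-P[1]+P[3]-P[2]; print(n,P.mean(0).round(1),'w',np.linalg.norm(d)/2,'t',np.linalg.norm(P[3]+P[2]-P[0]-P[1])/2,'yaw',np.arctan2(d[1],d[0]))
inc([521.8,248.2,42],-0.055)
```

```text
p2 [521.9 251.8  56. ] w 49.050539148547486 t 15.257423987947519 yaw -0.06972604463238447
p3 [521.3 284.4  56. ] w 49.212081209656176 t 15.28080065734115 yaw -0.061780372552273095
p4 [523.2 317.5  56. ] w 49.18260772858985 t 15.575967156466906 yaw -0.06989157013749436
inc [-0.0009  0.0043  0.079 ] turn 0.13 clk 13.825
```

Request:
{"name": "jog_arm", "arguments": {"increments": [[-0.0004,0.003,0.03,0.4],[-0.0004,0.003,0.06,0.4],[-0.0004,0.003,0.077,0.4],[-0.0004,0.003,0.078,0.4]]}}

```text
clock: 14.32
position: [523.2, 247.1, 42.7]
ee_rot: [-0.685, 0.728, -0.006, 0.002]
contact_force: [-0.3, 0.5, -0.2]
gripper_width: 85.5
```

Request:
{"name": "jog_arm", "arguments": {"increments": [[0,0,0,0],[0,0,0,0],[0,0,0,0],[0,0,0,0]], "hand": -1}}

```text
clock: 14.82
position: [524.2, 247.8, 44.2]
ee_rot: [-0.686, 0.728, -0.007, 0.004]
contact_force: [-0.0, 0.2, 6.9]
gripper_width: 48.7
```

Request:
{"name": "jog_arm", "arguments": {"increments": [[0,0,0,0],[0,0,-0.04,0],[0,0,-0.08,0],[0.02,0,-0.09,0],[0.05,-0.01,-0.09,0]]}}

```text
clock: 15.45
position: [529.2, 197.2, 134.9]
ee_rot: [-0.686, 0.727, -0.006, 0.004]
contact_force: [-0.5, -0.2, -0.2]
gripper_width: 48.8
```

Run:
```python
from h import *
s=read_state(); print(s['position'])
p=f2w([-0.3,-12]); print(p)
inc([*p,110],YAW-0.003,s)
```

```text
[529.16337806 197.19320483 134.89070888]
[619.83313837 -78.15624549]
inc [ 0.2695 -0.1062  0.0272] turn 0.49 clk 15.45
```

Request:
{"name": "jog_arm", "arguments": {"increments": [[0.05,-0.02,0,0.5],[0.1,-0.04,0,0.5],[0.155,-0.06,0,0.5],[0.21,-0.08,0,0.5],[0.25,-0.1,0,0.5],[0.2695,-0.1065,0.01,0.5],[0.2695,-0.1065,0.025,0.5],[0.2695,-0.1065,0.025,0.5]]}}

```text
clock: 16.45
position: [618.0, -77.6, 109.6]
ee_rot: [-0.683, 0.73, -0.005, 0.002]
contact_force: [0.7, 0.2, 0.2]
gripper_width: 49.2
```

Run:
```python
from h import *
b,C,s=snap('wrist','w10'); print(s['position'],s['gripper_width'])
p=f2w([-0.3,-12]); inc([*p,46.5],YAW-0.003)
```

```text
[617.97052338 -77.58915326 109.5624269 ] 49.18254505623689
inc [ 0.0006 -0.0002  0.0643] turn 0.06 clk 16.5
```

View pics/w10.png

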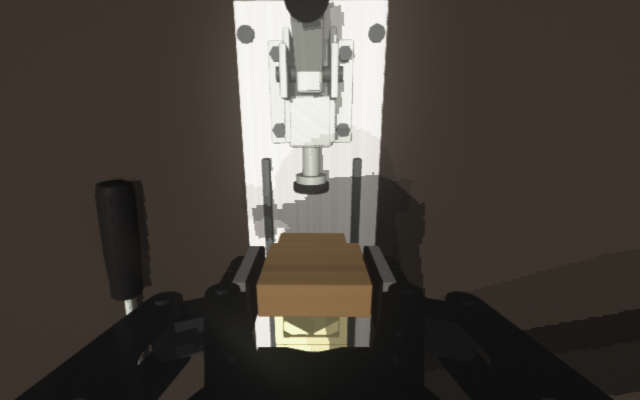

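Request:
{"name": "jog_arm", "arguments": {"increments": [[0.0006,-0.0002,0.03,0],[0.0006,-0.0002,0.055,0],[0.0006,-0.0002,0.062,0],[0.0006,-0.0002,0.064,0],[0.0006,-0.0002,0.064,0]]}}

```text
clock: 17.12
position: [620.6, -77.7, 47.9]
ee_rot: [-0.684, 0.73, -0.006, 0.004]
contact_force: [1.1, -0.5, -0.2]
gripper_width: 48.8
```

Request:
{"name": "jog_arm", "arguments": {"increments": [[-0.001,0,0.0005,0],[-0.0025,0,0.0005,0],[-0.004,0,0.0005,0],[-0.004,0,0.0005,0]]}}

```text
clock: 17.62
position: [620.9, -73.6, 47.5]
ee_rot: [-0.684, 0.73, -0.006, 0.004]
contact_force: [0.8, -0.4, -0.8]
gripper_width: 49.1
```

Request:
{"name": "jog_arm", "arguments": {"increments": [[-0.0005,0,0.001,0],[-0.0015,0,0.0013,0],[-0.002,0,0.0013,0]]}}

```text
clock: 18.0
position: [621.0, -71.7, 46.2]
ee_rot: [-0.684, 0.73, -0.006, 0.004]
contact_force: [-0.7, -0.5, 1.0]
gripper_width: 48.8
```

Request:
{"name": "jog_arm", "arguments": {"increments": [[-0.001,0,0,0],[-0.002,0,0,0]]}}

```text
clock: 18.25
position: [621.0, -70.8, 46.3]
ee_rot: [-0.684, 0.73, -0.006, 0.003]
contact_force: [-0.3, -7.8, -1.0]
gripper_width: 49.2
```

Request:
{"name": "jog_arm", "arguments": {"increments": [[0.0008,0,0,0],[0.0008,0,0,0],[0.0008,0,0,0]], "hand": 1}}

```text
clock: 18.62
position: [621.0, -71.3, 46.3]
ee_rot: [-0.684, 0.73, -0.006, 0.003]
contact_force: [0.1, -0.5, -0.2]
gripper_width: 85.6
```

Request:
{"name": "jog_arm", "arguments": {"increments": [[0,0,0,0],[0,0,-0.03,0],[0,0,-0.08,0],[0,0,-0.12,0],[0,0,-0.12,0],[0,0,-0.12,0]], "hand": 1}}

```text
clock: 19.38
position: [618.8, -70.5, 165.8]
ee_rot: [-0.684, 0.73, -0.006, 0.003]
contact_force: [-0.4, -0.6, 0.1]
gripper_width: 85.6
```

Run:
```python
from h import *
b,C,s=snap('wrist','w11'); print(s['position'],s['gripper_width'],s['joint_vel'].round(3))
cv2.imwrite('pics/w11c.png',cv2.resize(b[100:250,250:380],None,fx=4,fy=4,interpolation=2))
```

```text
[618.83974747 -70.52328121 165.84008374] 85.5929259906279 [-0.002  0.023 -0.019  0.002 -0.001  0.   ]
```

View pics/w11c.png

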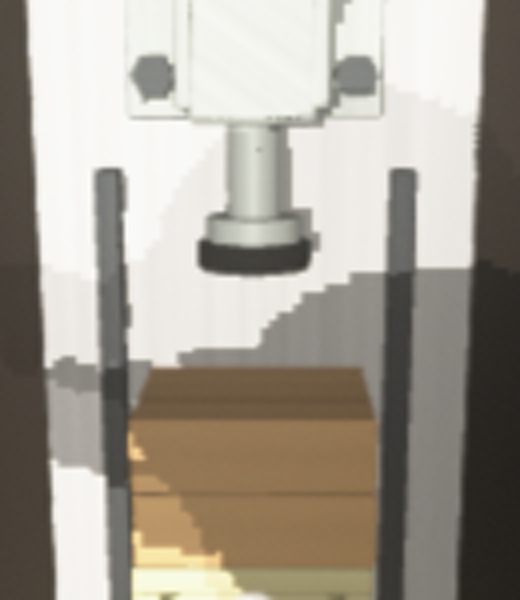

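View pics/w11.png

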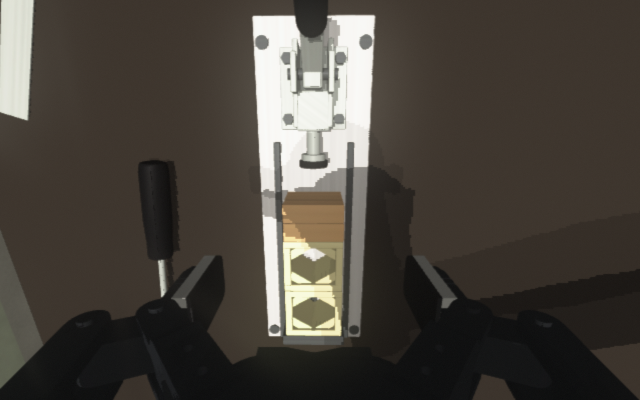

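Run:
```python
from h import *
b,C=load('wrist','w11')
f=lambda q,z: w2f(onz(C,np.array(q)/4+[249.6,99.6],z)).round(2)
for n,q,z in [('p2 rear top',(253,418),58),('p2 rear bot',(255,367),12),('plunger top-front',(253,273),47),('plunger mid sides',(310,262),35),('seam12',(253,493),58),('seamB',(253,569),58),('railL end',(108,169),18),('railR end',(403,168),18),('bodyfront foot',(150,118),24)]: print(n,f(q,z))
```

```text
p2 rear top [ 0.03 -8.6 ]
p2 rear bot [ 0.26 -7.84]
plunger top-front [  0.15 -35.75]
plunger mid sides [-11.65 -36.13]
seam12 [0.06 7.17]
seamB [ 0.1  23.73]
railL end [ 32.45 -54.  ]
railR end [-32.34 -54.21]
bodyfront foot [ 22.34 -65.13]
```

Run:
```python
from h import *
s=read_state()
p=f2w([0,-195]); print(p)
inc([*p,205],YAW,s); inc([*p,134],YAW,s)
```

```text
[ 608.42851794 -260.8007763 ]
inc [ 0.1906 -0.0028 -0.0392] turn -0.08 clk 19.425
inc [ 0.1903 -0.0019  0.0318] turn -0.08 clk 19.425
```

Request:
{"name": "jog_arm", "arguments": {"increments": [[0,0,-0.04,0],[0.04,0,-0.04,0],[0.09,-0.001,-0.04,0],[0.14,-0.002,-0.04,0],[0.19,-0.0028,-0.04,0],[0.1906,-0.0028,-0.03,0],[0.1906,-0.0028,0.01,0],[0.1906,-0.002,0.0318,0],[0.1906,-0.002,0.0318,0]], "hand": -1}}

```text
clock: 20.55
position: [606.7, -259.8, 130.3]
ee_rot: [-0.684, 0.73, -0.002, 0.0]
contact_force: [-0.0, 0.3, -0.2]
gripper_width: 0.0
```

Run:
```python
from h import *
s=read_state(); print(s['position'],w2f(s['position']),s['contact_force'],s['gripper_width'])
b,C,s=snap('wrist','w12');snap('side','d12');b=cv2.imread('pics/d12.png');cv2.imwrite('pics/d12c.png',cv2.resize(b[60:260,250:420],None,fx=3,fy=3,interpolation=2))
```

```text
[ 606.65428972 -259.8356745   130.33610523] [  -1.8323202  -194.15034716] [-0.00178365  0.28797427 -0.2138044 ] 0.011220755338445585
```

View pics/d12c.png

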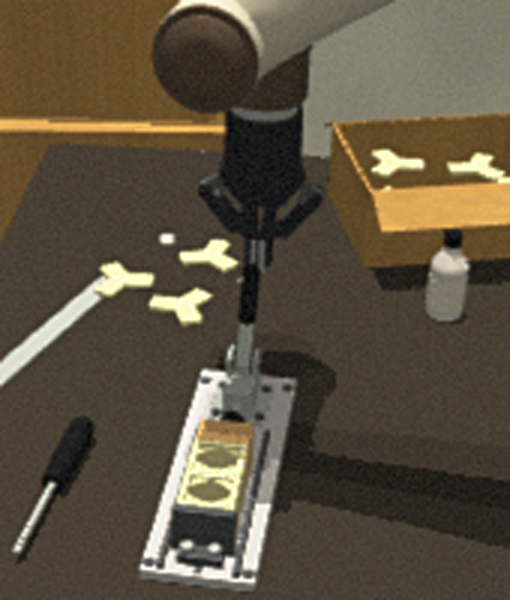

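View pics/w12.png

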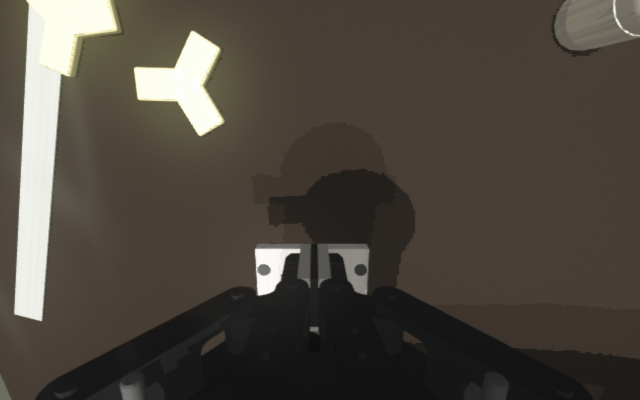

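Request:
{"name": "jog_arm", "arguments": {"increments": [[-0.01,-0.0015,0,0],[-0.02,-0.0015,0,0],[-0.028,-0.0015,0,0],[-0.036,-0.0015,0,0],[-0.044,-0.0015,0,0],[-0.05,-0.0015,0,0]], "hand": -1}}

```text
clock: 21.4
position: [613.6, -210.3, 133.8]
ee_rot: [-0.684, 0.729, -0.006, 0.002]
contact_force: [-0.9, -1.1, 0.6]
gripper_width: -0.2
```

Request:
{"name": "jog_arm", "arguments": {"increments": [[-0.005,0,0,0],[-0.01,0,0,0],[-0.015,0,0,0],[-0.015,0,0,0]], "hand": -1}}

```text
clock: 21.9
position: [614.5, -194.9, 133.7]
ee_rot: [-0.684, 0.729, -0.005, 0.002]
contact_force: [-1.0, -0.5, 1.2]
gripper_width: -0.1
```

Run:
```python
from h import *
s=read_state(); print(s['position'],w2f(s['position']),s['contact_force'],s['gripper_width'])
for n in ('side','scene'):
    snap(n,n+'13');b=cv2.imread('pics/'+n+'13.png');c=b[90:230,270:400] if n=='side' else b[130:270,230:380];cv2.imwrite('pics/'+n+'13c.png',cv2.resize(c,None,fx=4,fy=4,interpolation=2))
```

```text
[ 614.54838153 -194.86670058  133.67200258] [   1.89043366 -128.80950725] [-0.953888   -0.51036444  1.18538903] -0.11363513618692558
```

View pics/side13c.png

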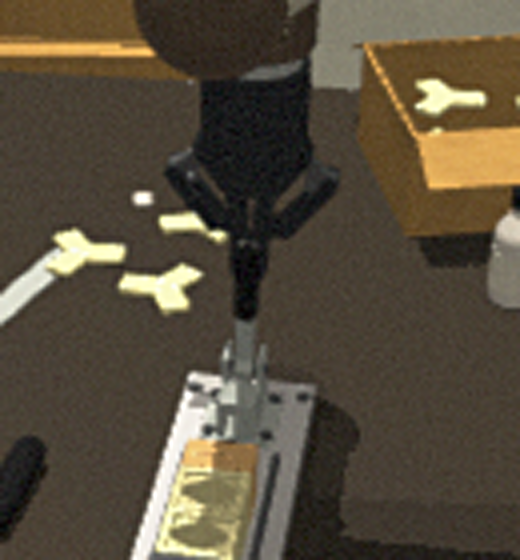

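View pics/scene13c.png

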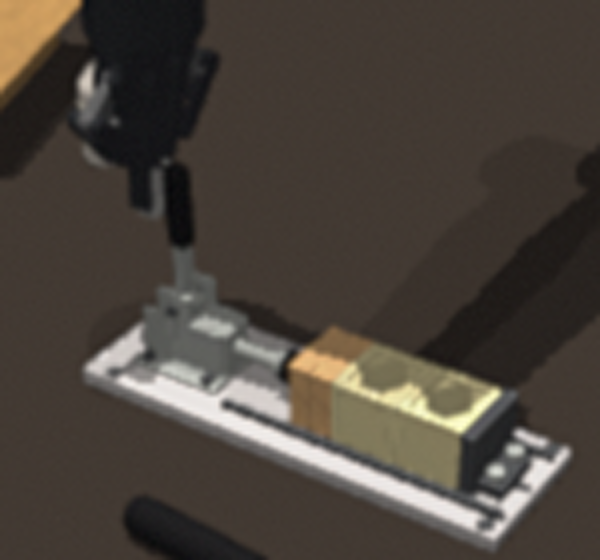

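Request:
{"name": "jog_arm", "arguments": {"increments": [[-0.005,0.0015,0,0],[-0.01,0.0015,0,0],[-0.014,0.0015,0,0],[-0.014,0.0015,0,0]], "hand": -1}}

```text
clock: 22.5
position: [613.9, -180.7, 133.6]
ee_rot: [-0.684, 0.729, -0.005, 0.002]
contact_force: [0.2, 0.5, 0.3]
gripper_width: -0.1
```

Request:
{"name": "jog_arm", "arguments": {"increments": [[-0.0015,0,0,0],[-0.003,0,0,0]], "hand": -1}}

```text
clock: 22.75
position: [614.1, -177.7, 133.5]
ee_rot: [-0.684, 0.729, -0.005, 0.002]
contact_force: [-0.8, -1.5, 1.2]
gripper_width: 0.2
```

Request:
{"name": "jog_arm", "arguments": {"increments": [[-0.001,0,0,0],[-0.002,0,0,0]], "hand": -1}}

```text
clock: 23.0
position: [614.2, -175.6, 133.4]
ee_rot: [-0.684, 0.729, -0.005, 0.002]
contact_force: [1.1, -2.0, 0.5]
gripper_width: -0.2
```

Request:
{"name": "jog_arm", "arguments": {"increments": [[-0.001,0,0,0],[-0.002,0,0,0]], "hand": -1}}

```text
clock: 23.25
position: [614.3, -173.6, 133.3]
ee_rot: [-0.684, 0.729, -0.005, 0.002]
contact_force: [0.6, -1.7, 0.5]
gripper_width: -0.1
```

Request:
{"name": "jog_arm", "arguments": {"increments": [[-0.001,0,0,0],[-0.002,0,0,0]], "hand": -1}}

```text
clock: 23.5
position: [614.4, -171.5, 133.1]
ee_rot: [-0.684, 0.729, -0.005, 0.002]
contact_force: [0.4, -2.5, -0.6]
gripper_width: 0.1
```

Request:
{"name": "jog_arm", "arguments": {"increments": [[-0.001,0,0,0],[-0.002,0,0,0]], "hand": -1}}

```text
clock: 23.75
position: [614.4, -169.7, 133.0]
ee_rot: [-0.684, 0.729, -0.005, 0.002]
contact_force: [0.7, -4.8, -0.3]
gripper_width: 0.3
```

Request:
{"name": "jog_arm", "arguments": {"increments": [[-0.001,0,0,0],[-0.002,0,0,0]], "hand": -1}}

```text
clock: 24.0
position: [614.4, -169.2, 133.0]
ee_rot: [-0.684, 0.729, -0.006, 0.001]
contact_force: [1.0, -9.5, -2.0]
gripper_width: -0.1
```

Run:
```python
from h import *
s=read_state(); print(s['position'],w2f(s['position']),s['contact_force'],s['gripper_width'])
for n in ('side','scene'):
    snap(n,n+'14');b=cv2.imread('pics/'+n+'14.png');c=b[120:240,280:380] if n=='side' else b[160:270,240:380];cv2.imwrite('pics/'+n+'14c.png',cv2.resize(c,None,fx=5,fy=5,interpolation=2))
```

```text
[ 614.44481201 -169.15485485  133.00036984] [   0.14264119 -103.15692532] [ 0.99586977 -9.51623723 -1.95182155] -0.1024208815192667
```

View pics/side14c.png

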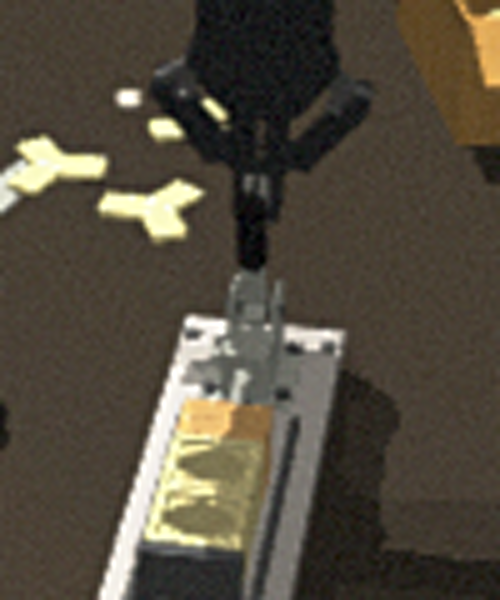

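View pics/scene14c.png

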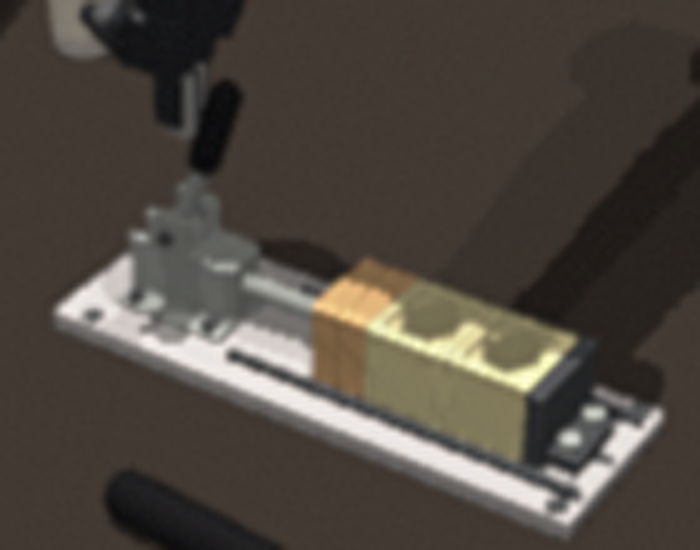

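Request:
{"name": "jog_arm", "arguments": {"increments": [[0.02,0,0,0],[0.045,0,0,0],[0.07,0,0,0],[0.09,0,0,0],[0.09,0,-0.06,0],[0.05,0,-0.08,0],[0.0,0,-0.08,0],[-0.05,0,-0.08,0],[-0.1,0,-0.08,0],[-0.15,0,-0.06,0]], "hand": -1}}

```text
clock: 25.35
position: [624.6, -17.7, 193.8]
ee_rot: [-0.684, 0.729, -0.007, 0.003]
contact_force: [0.9, -0.7, -0.2]
gripper_width: 0.3
```

Run:
```python
from h import *
s=read_state(); print(s['position'],w2f(s['position']),s['contact_force'])
p=f2w([0,63]); inc([*p,120],YAW,s)
```

```text
[624.55899661 -17.71265956 193.75698283] [ 0.55043377 48.62208821] [ 0.89188383 -0.65786627 -0.15177863]
inc [-0.0147  0.0016  0.0737] turn -0.0 clk 25.35
```

Request:
{"name": "jog_arm", "arguments": {"increments": [[-0.015,0.0015,0.03,0],[-0.015,0.0015,0.06,0],[-0.015,0.0015,0.073,0],[-0.015,0.0015,0.073,0],[-0.015,0.0015,0.073,0],[-0.015,0.0015,0.073,0]], "hand": 1}}

```text
clock: 26.1
position: [625.8, -3.3, 122.1]
ee_rot: [-0.684, 0.729, -0.008, 0.004]
contact_force: [-0.4, 0.2, -0.5]
gripper_width: 85.1
```

Run:
```python
from h import *
b,C,s=snap('wrist','w15'); print(s['position'],w2f(s['position']),w2f(C[2]),C[2][2],s['joint_vel'].round(3),s['clock'])
cv2.imwrite('pics/w15c.png',cv2.resize(b[40:160,235:395],None,fx=5,fy=5,interpolation=2))
```

```text
[625.76951669  -3.29344721 122.06055494] [ 0.83627581 63.0892005 ] [-1.40861576 -7.838699  ] 247.0209571928507 [ 0.003  0.001 -0.007 -0.002  0.002  0.002] 26.1
```

View pics/w15.png

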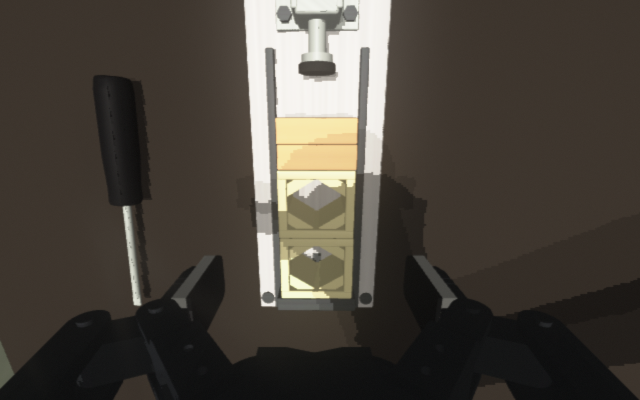

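View pics/w15c.png

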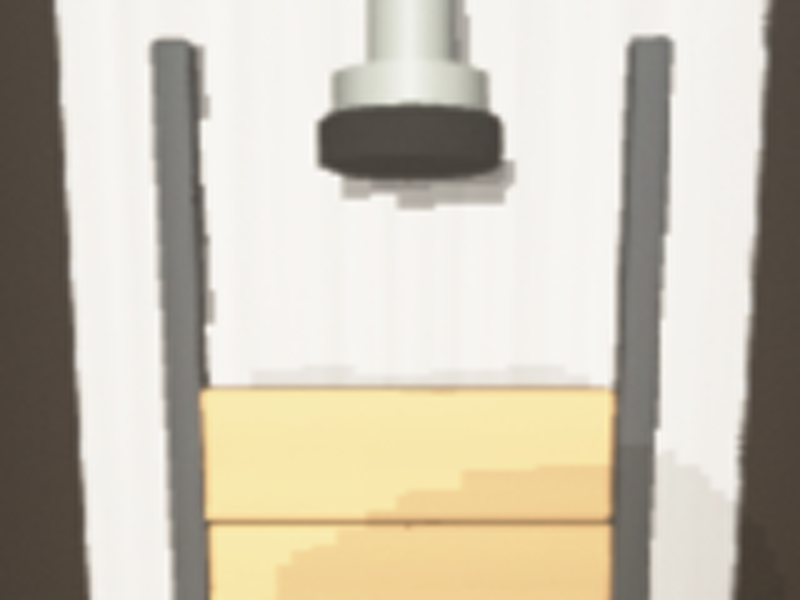

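Run:
```python
from h import *
b,C=load('wrist','w15')
g=cv2.cvtColor(b,cv2.COLOR_BGR2GRAY).astype(int)
for c in (285,300,317,340): print(c,g[110:124,c].tolist())
print('rail',g[42:54,270].tolist(),g[42:54,364].tolist()); print('pl',g[62:84,317].tolist())
print('stop',[ (r,g[r,300]) for r in range(290,312)], 'bedend',[(r,g[r,275]) for r in range(300,312)])
f=lambda q,z: w2f(onz(C,np.array(q),z)).round(2)
print('rear',f((317,117),58),f((317,117),12),'rails',f((270,47.5),18),f((364,47.3),18),'pl',f((317,75.5),23),'seams',f((317,144),58),f((317,170.5),58),f((317,238),58),f((300,298),58),'bed',f((300,306),12))
# residual lateral tilt check: vertical (nadir)
for y in (-54,-35,-8,116,155):
  p=f2w([0,y]); print(y,proj(C,[*p,18]),proj(C,[*p,23]),proj(C,[*p,58]),proj(C,[*p,12]))
```

```text
285 [243, 243, 243, 241, 235, 234, 229, 193, 223, 232, 232, 232, 232, 232]
300 [243, 243, 241, 232, 229, 229, 224, 190, 224, 232, 232, 232, 232, 231]
317 [244, 244, 245, 244, 243, 233, 225, 187, 214, 231, 232, 232, 232, 231]
340 [242, 242, 241, 231, 228, 228, 222, 186, 218, 231, 231, 231, 231, 231]
rail [242, 242, 242, 242, 239, 204, 129, 129, 131, 129, 130, 131] [241, 241, 240, 240, 235, 176, 130, 126, 127, 127, 126, 127]
pl [77, 77, 78, 78, 78, 77, 77, 77, 76, 68, 68, 68, 68, 84, 134, 149, 173, 175, 177, 196, 242, 245]
stop [(290, np.int64(145)), (291, np.int64(225)), (292, np.int64(244)), (293, np.int64(245)), (294, np.int64(246)), (295, np.int64(245)), (296, np.int64(245)), (297, np.int64(238)), (298, np.int64(129)), (299, np.int64(96)), (300, np.int64(101)), (301, np.int64(100)), (302, np.int64(99)), (303, np.int64(98)), (304, np.int64(100)), (305, np.int64(101)), (306, np.int64(102)), (307, np.int64(102)), (308, np.int64(101)), (309, np.int64(96)), (310, np.int64(72)), (311, np.int64(65))] bedend [(300, np.int64(125)), (301, np.int64(162)), (302, np.int64(177)), (303, np.int64(
[... 236 characters left out ...]
1.84 -53.09] pl [-2.00e-02 -3.48e+01] seams [-0.35  8.17] [-0.39 24.47] [-0.52 69.77] [ 11.38 115.46] bed [ 14.59 153.57]
-54 [317.08752417  45.99624976] [317.04555797  44.31940695] [316.68494271  29.91030805] [317.13538573  47.90865343]
-35 [317.00908372  76.11770641] [316.96636409  75.17973607] [316.60132614  67.16480781] [317.05786569  77.18878405]
-8 [316.90405444 116.44937861] [316.8604711  116.44419074] [316.49081885 116.40018975] [316.95390634 116.45531266]
116 [316.50083657 271.28669132] [316.4554738  274.26382027] [316.08139604 298.81429472] [316.55305953 267.85933321]
155 [316.39556524 311.71131502] [316.35013739 315.31138515] [315.97821506 344.78551685] [316.44795126 307.55982307]
```

Run:
```python
import cv2
b=cv2.imread('pics/w11.png')
k=dict(fx=6,fy=6,interpolation=cv2.INTER_CUBIC)
a=cv2.resize(b[8:28,245:385],None,fx=5,fy=5,interpolation=2); c=cv2.resize(b[320:348,245:385],None,fx=5,fy=5,interpolation=2); d=cv2.resize(b[135:210,245:385],None,fx=5,fy=5,interpolation=2)
import numpy as np
cv2.imwrite('pics/w11d.png',np.vstack([a,c])); cv2.imwrite('pics/w11e.png',d)
b=cv2.imread('pics/w15.png')
cv2.imwrite('pics/w15d.png',cv2.resize(b[285:315,245:385],None,fx=5,fy=5,interpolation=2))
```

```text
(no output)
```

View pics/w11d.png

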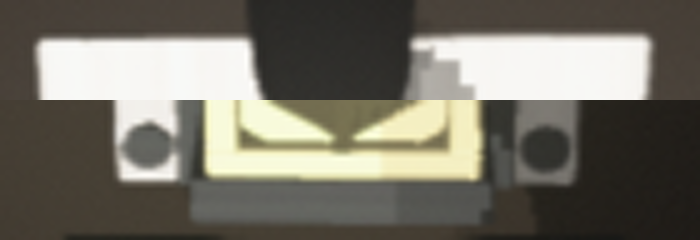

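View pics/w11e.png

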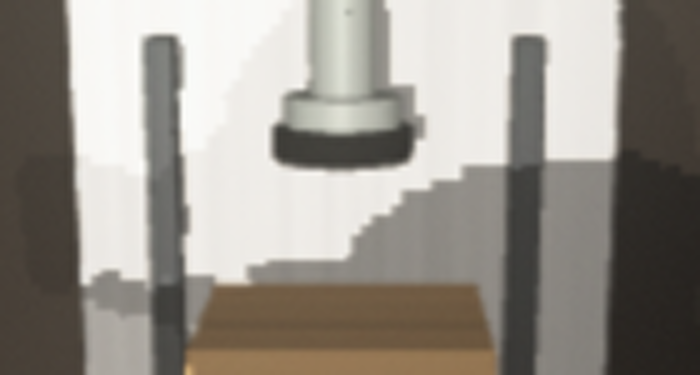

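View pics/w15d.png

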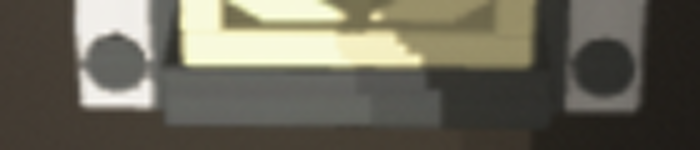

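Run:
```python
from h import *
c=calibration('wrist'); K=np.array([[c['fx'],0,c['cx']],[0,c['fy'],c['cy']],[0,0,1.]])
def px(l,ox,oy): return [(x/5+ox-.4,y/5+oy-.4) for x,y in l]
def run(name,obj,img,tests):
    obj=np.array(obj,float);img=np.array(img,float)
    ok,rv,tv=cv2.solvePnP(obj,img,K,None); p,_=cv2.projectPoints(obj,rv,tv,K,None); print(name,'resid px',(p[:,0]-img).round(2).tolist())
    Rm=cv2.Rodrigues(rv)[0]; cam0=(-Rm.T@tv)[:,0]; print('cam',cam0.round(1))
    for n,q,z in tests:
        d=Rm.T@np.linalg.inv(K)@np.array([q[0],q[1],1]); P=cam0+d*(z-cam0[2])/d[2]; print('  ',n,P.round(2))
o11=[(50,-155,12),(-50,-155,12),(50,155,12),(-50,155,12),(36,-54,18),(30,-54,18),(-30,-54,18),(-36,-54,18)]
i11=px([(38,40),(652,36)],245,8)+px([(118,80),(576,85)],245,320)+px([(144,38),(180,38),(513,37),(545,36)],245,135)
t=px([(187,350),(496,350),(212,285),(478,284),(345,168)],245,135)
ts=px([(345,80)],245,320)
run('w11',o11,i11,[('rear top',t[0],58),('rear top',t[1],58),('rear bot',t[2],12),('rear bot',t[3],12),('plunger z47',t[4],47),('A front',ts[0],58)])
o15=[(36,-54,18),(30,-54,18),(-30,-54,18),(-36,-54,18),(50,155,12),(-50,155,12)]
i15=px([(152,41),(196,41),(629,39),(672,38)],235,40)+px([(80,106),(641,110)],245,285)
t=px([(202,388),(613,388),(413,180),(413,521),(413,155)],235,40); ts=px([(360,66)],245,285)
run('w15',o15,i15,[('rear',t[0],58),('rear',t[1],58),('plunger z23',t[2],23),('plunger top z47',t[4],47),('seam12',t[3],58),('A front',ts[0],58)])
```

```text
w11 resid px [[0.15, 0.15], [-0.02, 0.14], [0.17, 0.03], [-0.01, -0.12], [-0.33, -0.2], [-0.79, -0.2], [0.23, -0.02], [0.62, 0.18]]
cam [ -4.4 -74.9 293.5]
   rear top [24.82 -7.59 58.  ]
   rear top [-24.79  -7.73  58.  ]
   rear bot [25.39 -7.28 12.  ]
   rear bot [-25.04  -7.59  12.  ]
   plunger z47 [ -0.46 -35.28  47.  ]
   A front [ -0.38 116.94  58.  ]
w15 resid px [[0.11, -0.04], [-0.07, -0.08], [-0.08, -0.07], [0.01, 0.09], [0.23, 0.05], [-0.19, 0.07]]
cam [ -1.   -5.6 250.8]
   rear [25.28 -7.27 58.  ]
   rear [-24.66  -7.21  58.  ]
   plunger z23 [ -0.23 -35.27  23.  ]
   plunger top z47 [ -0.31 -35.02  47.  ]
   seam12 [-0.43  8.66 58.  ]
   A front [ -0.21 117.14  58.  ]
```

Run:
```python
from h import *
s=read_state()
inc([521.2,280.3,120],-0.06,s)
```

```text
inc [-0.2763  0.1224 -0.0014] turn -0.25 clk 26.15
```

Request:
{"name": "jog_arm", "arguments": {"increments": [[-0.02,0.01,-0.03,0],[-0.07,0.03,-0.03,0],[-0.12,0.055,-0.03,0],[-0.17,0.08,-0.03,0],[-0.22,0.1,-0.02,0],[-0.265,0.118,-0.005,0],[-0.2763,0.1224,-0.001,-0.2],[-0.2763,0.1224,-0.001,-0.2]], "hand": 1}}

```text
clock: 27.15
position: [521.1, 280.7, 119.8]
ee_rot: [-0.686, 0.728, -0.008, 0.004]
contact_force: [-0.3, -1.1, 0.0]
gripper_width: 85.1
```

Run:
```python
from h import *
b,C,s=snap('wrist','w16'); print(s['position'],s['gripper_width'])
cv2.imwrite('pics/w16c.png',cv2.resize(b[170:330,255:375],None,fx=4,fy=4,interpolation=2))
inc([521.2,280.3,42],-0.06)
```

```text
[521.12302375 280.70236146 119.75056098] 85.14975358310497
inc [-0.0006  0.0017  0.078 ] turn -0.05 clk 27.2
```

View pics/w16c.png

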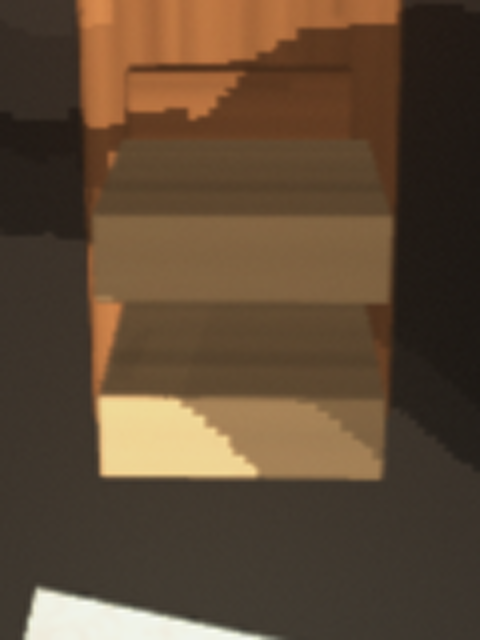

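Run:
```python
from h import *
b,C=load('wrist','w16')
for n,Q in dict(p3=[(94,214),(392,216),(389,303),(95,300)],p4=[(99,396),(384,398),(382,479),(101,476)]).items():
    P=np.array([onz(C,np.array(q)/4+[254.6,169.6],56) for q in Q]); d=P[0]-P[1]+P[3]-P[2]; print(n,P.mean(0).round(1),'w',np.linalg.norm(d)/2,'yaw',np.arctan2(d[1],d[0]))
```

```text
p3 [521.2 284.6  56. ] w 48.99958205658834 yaw -0.062160054788791747
p4 [523.3 317.7  56. ] w 48.97016305352674 yaw -0.06023952813584556
```

Request:
{"name": "jog_arm", "arguments": {"increments": [[-0.0002,0.001,0.03,0],[-0.0002,0.001,0.06,0],[-0.0002,0.001,0.076,0],[-0.0002,0.001,0.077,0]], "hand": 1}}

```text
clock: 27.7
position: [522.0, 278.6, 42.5]
ee_rot: [-0.685, 0.729, -0.008, 0.003]
contact_force: [0.5, 0.1, 0.7]
gripper_width: 85.2
```

Request:
{"name": "jog_arm", "arguments": {"increments": [[-0.001,0.0005,0,0],[-0.001,0.0005,0,0],[-0.001,0.0005,0,0],[-0.001,0.0005,0,0]], "hand": -1}}

```text
clock: 28.2
position: [522.5, 280.4, 44.1]
ee_rot: [-0.685, 0.729, -0.008, 0.005]
contact_force: [0.0, -0.5, 6.8]
gripper_width: 48.9
```

Request:
{"name": "jog_arm", "arguments": {"increments": [[0,0,0,0],[0,0,-0.04,0],[0,0,-0.08,0],[0.02,0,-0.09,0],[0.05,-0.01,-0.09,0]]}}

```text
clock: 28.82
position: [527.1, 229.9, 134.7]
ee_rot: [-0.685, 0.728, -0.008, 0.005]
contact_force: [-0.4, -0.4, -0.5]
gripper_width: 48.5
```

Run:
```python
from h import *
s=read_state(); print(s['position'],s['gripper_width'])
p=f2w([-0.3,-23]); print(p)
inc([*p,110],YAW-0.003,s)
```

```text
[527.08402807 229.852321   134.72932801] 48.484191946631476
[619.12961887 -89.13372518]
inc [ 0.3128 -0.1106  0.0277] turn 0.39 clk 28.825
```

Request:
{"name": "jog_arm", "arguments": {"increments": [[0.05,-0.018,0,0.4],[0.105,-0.036,0,0.4],[0.16,-0.055,0,0.4],[0.215,-0.075,0,0.4],[0.27,-0.095,0,0.4],[0.305,-0.108,0,0.4],[0.3128,-0.1106,0.01,0.4],[0.3128,-0.1106,0.025,0.4],[0.3128,-0.1106,0.025,0.4]]}}

```text
clock: 29.95
position: [617.2, -88.2, 110.1]
ee_rot: [-0.683, 0.73, -0.006, 0.003]
contact_force: [0.3, 0.8, -0.2]
gripper_width: 49.0
```

Run:
```python
from h import *
b,C,s=snap('wrist','w17'); print(s['position'],s['gripper_width'])
p=f2w([-0.3,-23]); inc([*p,46.5],YAW-0.003)
```

```text
[617.16154856 -88.16228724 110.13403858] 49.03361493049089
inc [ 0.0008 -0.0001  0.0648] turn 0.08 clk 30.0
```

View pics/w17.png

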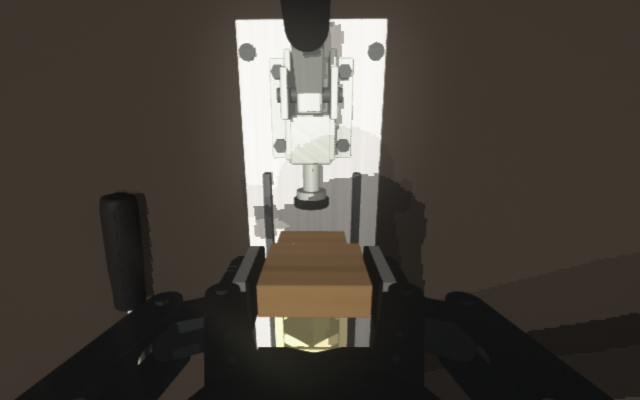

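Request:
{"name": "jog_arm", "arguments": {"increments": [[0.0008,-0.0002,0.03,0],[0.0008,-0.0002,0.055,0],[0.0008,-0.0002,0.062,0],[0.0008,-0.0002,0.065,0],[0.0008,-0.0002,0.065,0]]}}

```text
clock: 30.62
position: [619.9, -88.8, 47.3]
ee_rot: [-0.684, 0.73, -0.007, 0.005]
contact_force: [1.3, 0.4, 0.9]
gripper_width: 48.7
```

Request:
{"name": "jog_arm", "arguments": {"increments": [[-0.0005,0,0.001,0],[-0.0015,0,0.0015,0],[-0.002,0,0.0015,0]]}}

```text
clock: 31.0
position: [620.3, -87.1, 46.3]
ee_rot: [-0.684, 0.73, -0.008, 0.005]
contact_force: [1.2, -2.7, 0.6]
gripper_width: 48.7
```

Request:
{"name": "jog_arm", "arguments": {"increments": [[-0.001,0,0,0],[-0.0015,0,0,0]]}}

```text
clock: 31.25
position: [620.3, -87.0, 46.4]
ee_rot: [-0.684, 0.73, -0.008, 0.004]
contact_force: [1.1, -9.2, -0.3]
gripper_width: 48.8
```

Request:
{"name": "jog_arm", "arguments": {"increments": [[-0.001,0,0,0],[-0.0015,0,0,0]]}}

```text
clock: 31.5
position: [620.3, -86.9, 46.4]
ee_rot: [-0.683, 0.73, -0.008, 0.004]
contact_force: [2.1, -9.0, -0.6]
gripper_width: 48.8
```

Request:
{"name": "jog_arm", "arguments": {"increments": [[0.001,0,0,0],[0.001,0,0,0],[0.001,0,0,0]], "hand": 1}}

```text
clock: 31.88
position: [620.3, -87.5, 46.4]
ee_rot: [-0.683, 0.73, -0.008, 0.004]
contact_force: [-0.4, 0.6, -0.8]
gripper_width: 85.3
```

Request:
{"name": "jog_arm", "arguments": {"increments": [[0,0,0,0],[0,0,-0.03,0],[0,0,-0.08,0],[0,0,-0.12,0],[0,0,-0.12,0],[0,0,-0.12,0]], "hand": 1}}

```text
clock: 32.62
position: [617.7, -86.4, 166.0]
ee_rot: [-0.683, 0.73, -0.008, 0.004]
contact_force: [-0.2, 0.6, -0.8]
gripper_width: 85.4
```

Run:
```python
from h import *
b,C,s=snap('wrist','w18'); print(s['position'],s['gripper_width'],s['joint_vel'].round(3))
p=f2w([0,-195]); print(p)
inc([*p,205],YAW,s); inc([*p,134],YAW,s)
```

```text
[617.71962147 -86.39711283 165.98190981] 85.43924964554174 [ 0.001  0.023 -0.021  0.    -0.     0.   ]
[ 608.42851794 -260.8007763 ]
inc [ 0.1749 -0.0029 -0.038 ] turn -0.12 clk 32.625
inc [ 0.1745 -0.0017  0.033 ] turn -0.12 clk 32.625
```

View pics/w18.png

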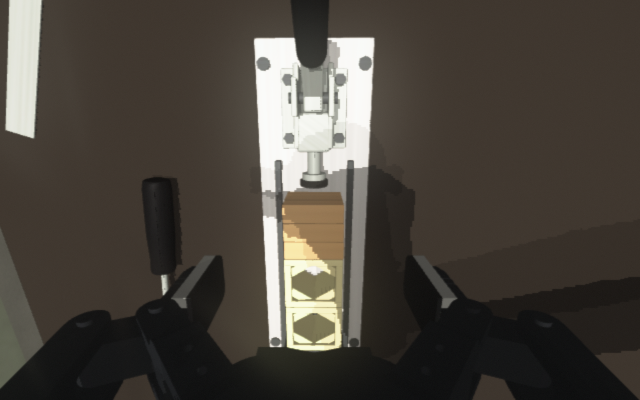

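Request:
{"name": "jog_arm", "arguments": {"increments": [[0,0,-0.04,0],[0.03,0,-0.04,0],[0.08,-0.001,-0.04,0],[0.13,-0.002,-0.04,0],[0.175,-0.003,-0.04,0],[0.175,-0.003,-0.03,0],[0.175,-0.003,0.005,0],[0.175,-0.002,0.018,0],[0.175,-0.002,0.018,0]], "hand": -1}}

```text
clock: 33.8
position: [607.5, -260.6, 146.6]
ee_rot: [-0.684, 0.73, -0.006, 0.002]
contact_force: [0.4, 0.2, 0.6]
gripper_width: 0.5
```

Run:
```python
from h import *
s=read_state(); print(s['position'],w2f(s['position']),s['contact_force'],s['gripper_width'],s['ee_rot'])
inc([*f2w([0,-160]),148],YAW,s)
```

```text
[ 607.5215394  -260.56457814  146.63015792] [  -0.92022805 -194.82229242] [0.37244808 0.21728931 0.63392378] 0.45029560327209933 [-0.68376146  0.72967787 -0.00609749  0.00181325]
inc [-0.0348 -0.0009 -0.0016] turn -0.06 clk 33.8
```

Request:
{"name": "jog_arm", "arguments": {"increments": [[-0.01,-0.0005,0,0],[-0.02,-0.0005,0,0],[-0.03,-0.0005,0,0],[-0.036,-0.0005,0,0],[-0.036,-0.0005,0,0]], "hand": -1}}

```text
clock: 34.42
position: [610.6, -224.1, 146.8]
ee_rot: [-0.684, 0.729, -0.006, 0.002]
contact_force: [0.1, -1.4, 0.4]
gripper_width: 0.2
```

Request:
{"name": "jog_arm", "arguments": {"increments": [[-0.003,0,0,0],[-0.006,0,0,0],[-0.008,0,0,0]], "hand": -1}}

```text
clock: 34.8
position: [611.1, -216.1, 146.7]
ee_rot: [-0.684, 0.73, -0.006, 0.002]
contact_force: [0.0, -1.8, 1.7]
gripper_width: 0.2
```

Run:
```python
from h import *
s=read_state(); print(s['position'],w2f(s['position']),s['contact_force'])
snap('scene','s19');b=cv2.imread('pics/s19.png');cv2.imwrite('pics/s19c.png',cv2.resize(b[130:270,230:380],None,fx=4,fy=4,interpolation=2))
```

```text
[ 611.11161082 -216.12583215  146.70369742] [  -0.17964516 -150.24491817] [ 0.01274226 -1.78450809  1.65718661]
```

View pics/s19c.png

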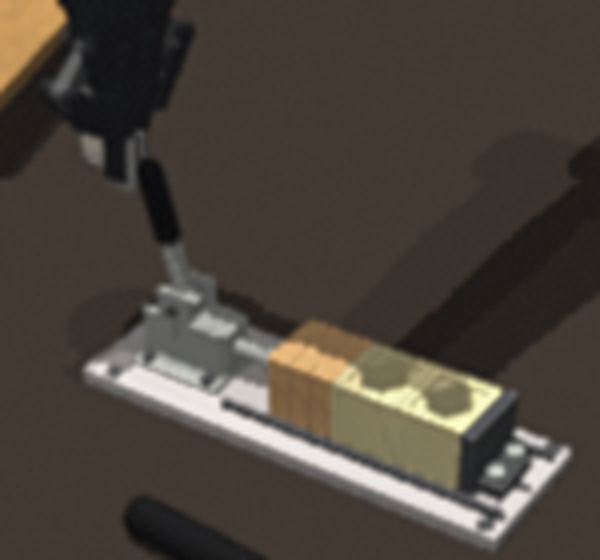

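Contact with the handle is light (about 1–2 N spring) and the plunger is close to the packers; I'll press on in small steps.

Request:
{"name": "jog_arm", "arguments": {"increments": [[-0.002,0,0,0],[-0.004,0,0,0]], "hand": -1}}

```text
clock: 35.1
position: [611.4, -211.8, 146.6]
ee_rot: [-0.684, 0.729, -0.006, 0.002]
contact_force: [-0.9, -0.4, 0.8]
gripper_width: -0.2
```

Request:
{"name": "jog_arm", "arguments": {"increments": [[-0.0015,0,0,0],[-0.003,0,0,0]], "hand": -1}}

```text
clock: 35.35
position: [611.5, -208.7, 146.5]
ee_rot: [-0.684, 0.729, -0.006, 0.002]
contact_force: [-0.3, -1.1, 1.0]
gripper_width: 0.0
```

Request:
{"name": "jog_arm", "arguments": {"increments": [[-0.0015,0,0,0],[-0.0025,0,0,0]], "hand": -1}}

```text
clock: 35.6
position: [611.7, -206.1, 146.5]
ee_rot: [-0.684, 0.729, -0.006, 0.002]
contact_force: [-0.2, -0.9, 2.0]
gripper_width: 0.1
```

Request:
{"name": "jog_arm", "arguments": {"increments": [[-0.001,0,0,0],[-0.002,0,0,0]], "hand": -1}}

```text
clock: 35.85
position: [611.7, -204.8, 146.7]
ee_rot: [-0.684, 0.729, -0.007, 0.002]
contact_force: [-0.5, -5.9, 0.9]
gripper_width: -0.1
```

Request:
{"name": "jog_arm", "arguments": {"increments": [[-0.001,0,0,0],[-0.002,0,0,0]], "hand": -1}}

```text
clock: 36.1
position: [611.8, -204.4, 146.8]
ee_rot: [-0.684, 0.729, -0.007, 0.001]
contact_force: [-0.0, -9.0, -0.1]
gripper_width: -0.0
```

Request:
{"name": "jog_arm", "arguments": {"increments": [[-0.001,0,0,0],[-0.002,0,0,0]], "hand": -1}}

```text
clock: 36.35
position: [611.7, -204.3, 146.9]
ee_rot: [-0.684, 0.73, -0.008, -0.0]
contact_force: [-0.5, -10.7, -0.8]
gripper_width: 0.1
```

Run:
```python
from h import *
for i in range(3):
    for n in ('scene','side','wrist'):
        snap(n,f'{n}20')
    s=read_state(); print(s['clock'],s['position'].round(2),s['contact_force'].round(1),w2f(s['position']).round(1))
b=cv2.imread('pics/scene20.png');cv2.imwrite('pics/s20c.png',cv2.resize(b[130:270,230:380],None,fx=4,fy=4,interpolation=2))
b=cv2.imread('pics/side20.png');cv2.imwrite('pics/d20c.png',cv2.resize(b[90:350,230:420],None,fx=2.3,fy=2.3,interpolation=2))
```

```text
36.5 [ 611.74 -204.42  146.86] [ 0.4 -8.9 -0.1] [  -0.3 -138.5]
36.65 [ 611.76 -204.38  146.89] [ 0.4 -8.7 -1.4] [  -0.3 -138.5]
36.8 [ 611.75 -204.42  146.88] [ 0.1 -8.9 -0.9] [  -0.3 -138.5]
```

View pics/s20c.png

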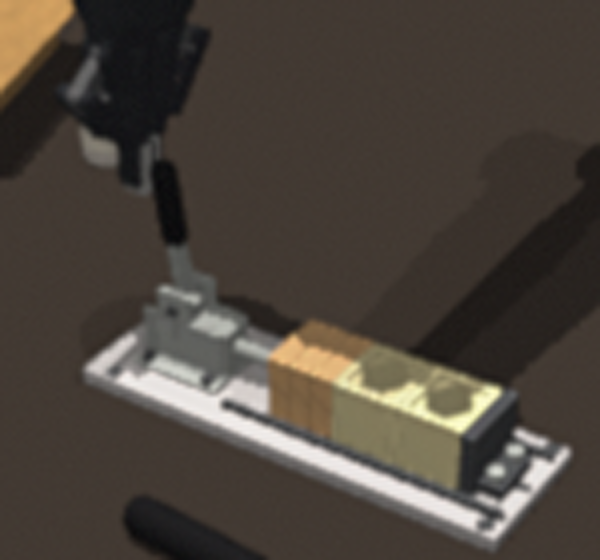

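View pics/d20c.png

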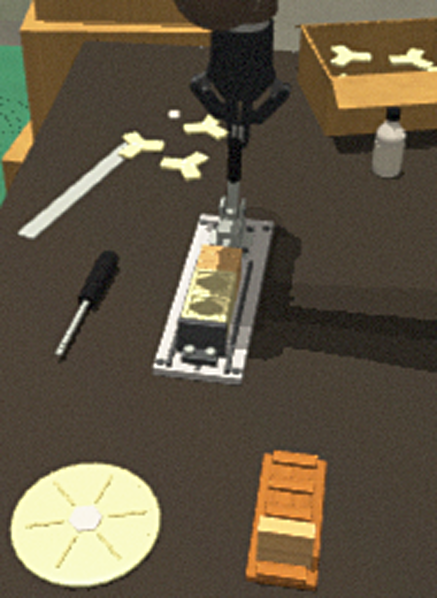

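Run:
```python
from bench import *
print(job_done()); s=read_state(); print(s['clock'],s['contact_force'],s['position'])
```

```text
the job is handed in; nothing more can be done
None
the job is handed in; nothing more can be done
```

The loose segment and three packers are in the fixture in line behind the first segment. The clamp handle is held pushed with the row tight, and the job was handed in at about 36.8 s. The fourth packer is still in the rack, and the adhesive bottle, screwdriver and cover were not touched.

- **How many packers:** after two packers I pushed the clamp as a test. It stiffened only around the end of the handle's swing. My first image estimate left 26.5–27 mm to close. A second measurement against the fixture's known sizes gave 27.4–28 mm, against a 28 mm stroke. The two disagreed on whether two packers would just do. I trusted the second, let the handle back and added the third.
- **Last push:** the handle went from a light spring force (about 1–2 N) to a firm 9–11 N at fixture y = -138.5 mm, where I expected -138.6 mm for about 12 mm of stroke. It then held steady at 8.7–8.9 N. I estimate that squeezes the row with about 20 N.
- **Final pictures:** they show stop, segment, segment and three packers in one line with no visible gaps, and the arm still holding the handle. The scene camera cannot see the plunger face behind the last packer, so contact there rests on the force and position readings.
- **Did not match:** when I set the third packer it stopped about 1.5 mm earlier than I had worked out. The pictures afterwards showed it flush and upright.

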